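Move a coated disc to the inspection stage with a lifting paddle

TASK

The purple coated disc on the drying rack must not be touched by the gripper: take the paddle by its orange handle, slide its blade under the disc between the rails and lift the disc off. Set the disc down flat on both white rails of the blue inspection stage, inside the four brass pins, and draw the blade out from under it. Then lay the paddle back flat on the green mat, lengthwise as before, and let go, without disturbing the tape roll, cork ring or side cutters.

Things in the scene. Friction and masses are not known exactly. Their poses are not given: they have to be found in the camera images.
- disc: purple coated flat disc, 100 mm diameter, 5 mm thick, about 100 g, coated side up; origin at the centre of its underside, z up out of the coated face. It lies loose on the rack's rails, up to 8 mm off the rack's centre.
- rack: drying rack, fixed: steel base 120 x 100 x 5 mm, two rails along y with black rubber strips, 20 mm wide, 110 mm long, tops at 20 mm, 76 mm clear between them, open at both ends: under the disc the channel is 15 mm high (z 5 to 20 mm). Origin at the underside centre. Rack and stage may stand in either place.
- rack_seat (a point): centre of the rack at the height of the rail tops (20 mm)
- stage: inspection stage, fixed: blue base 124 x 100 x 5 mm, two white rails along y, 22 mm wide, 110 mm long, tops at 20 mm, 76 mm clear between them, open at both ends. Four brass pins, 6 mm diameter, 8 mm tall, stand on the rails at x = +-47, y = +-36 mm from the centre: 6 mm of play round a centred disc. Origin at the underside centre.
- stage_seat (a point): centre of the stage at the height of the rail tops (20 mm), where the centre of the disc's underside belongs
- paddle: loose, 160 g, lies on the mat: orange handle 14 mm wide (x), 90 mm long (y), z = 23 to 49 mm; cranked steel neck; flat steel blade 50 mm wide, 3 mm thick, y = 95 to 215 mm, z = 0 to 3 mm; heel under the handle's rear end, y = -43 to -31 mm, down to z = 0. Origin below the middle of the handle, level with the blade's underside; y points to the blade tip.
- paddle_grip (a point): middle of the orange handle, 36 mm above the paddle's underside: grip here across x
- paddle_blade (a point): centre of the blade's top face, 155 mm ahead of the grip along the paddle's y, 33 mm below it
- mat: green mat, fixed, 100 (x) x 280 (y) x 3 mm; origin at the centre of its underside. The paddle's middle (85 mm ahead of its origin) lies over the mat's centre at the start; the paddle's y is along the mat's y.
- tape_roll: amber tape roll, 79 mm diameter, 20 mm tall, loose bystander; origin at the underside centre
- cork: cork ring, 74 mm diameter, 30 mm tall, loose bystander; origin at the underside centre
- cutters: orange-handled side cutters, 59 x 144 x 15 mm, loose bystander; origin at the underside centre
Mind the look-alikes: they are no part of the job. There is more than one size of the disc; the job needs the larger.

How it is judged:
On the way, in this order (a step that is already met when the one before it is completed fails the run):
1. the disc is lifted clear of the rack, level, on the paddle (z of disc in the frame of rack_seat above 0.012 m and contact force between disc and paddle above 0.2 N and contact force between disc and rack below 0.05 N and angle between disc's own z axis and vertical below 0.25 rad), for 0.2 s.
2. the disc lies flat on the stage within the pins, free of the paddle (z of disc in the frame of stage_seat between -0.003 and 0.003 m and horizontal distance between disc and stage_seat below 0.01 m and angle between disc's own z axis and vertical below 0.04 rad and contact force between disc and paddle below 0.05 N), for 0.2 s.
At the end, for the whole second after the job is handed in: Disc at rest, flat (0.04 rad) on the stage's rails (height within 3 mm), centre within 10 mm of the stage's centre, free of the paddle; paddle at rest, level (0.06 rad) on the mat, its grip and blade centres within the mat's outline (50 mm each side of its centre line) (all of step 2 and linear speed of each of disc, paddle below 0.01 m/s and angle between paddle's own z axis and vertical below 0.06 rad and z of paddle in the frame of mat between 0 and 0.007 m and x of paddle_blade in the frame of mat between -0.05 and 0.05 m and x of paddle_grip in the frame of mat between -0.05 and 0.05 m and y of paddle_blade in the frame of mat below 0.14 m and y of paddle_grip in the frame of mat above -0.14 m); the robot touches nothing.
It fails at once if the gripper or arm touches the disc (contact force between any of the fingers, the arm and disc above 0.3 N).
It fails at once if the disc is dropped off or turned over (height (world z) of disc below 0.01 m or angle between disc's own z axis and vertical above 0.6 rad).
It fails at once if a bystander is moved by more than 30 mm (distance of any of tape_roll, cork, cutters from where it was at the start of the episode above 0.03 m).
It also fails if it takes over 67 s, if anything falls off the work surface, if the arm or the gripper's body presses on something with over 40 N, if the wrist force passes 120 N, or if a joint passes its speed limit or range.

ROBOT

A 7-joint arm with a two-finger parallel gripper is mounted at the origin on a cart in front of the work surface, level with it; the furniture and walls round the work are solid. World frame = base frame: x ahead of the robot, y to its left, z up, the work surface at z = 0. Lengths are in m, angles in rad, forces in N, time in s.
With the tool pointing down it reaches from about 0.35 to 0.9 m from the base axis. Payload 8.1 kg.
Tool frame: the origin (TCP) lies on the centre line of the jaws, within the pads' length; the fingertips stand 14 mm ahead of it and the grasp point (between the pads) lies 5 mm behind it; z points along the fingers, y is the direction in which the jaws open and shut (so a half turn about z gives the same grasp; the last joint's range is limited). The gripper opens to 92 mm and grips with 3 to 60 N. Pads are 19 mm wide; open, the fingers measure 130 mm over their backs; the gripper's body (75 mm by 190 mm) begins 47 mm behind the grasp point.
Start: joints at [1.174, 0.434, 0.025, 1.573, -0.012, 1.134, -0.075], TCP at [0.181, -0.598, 0.212] pointing down, gripper open.
Joint ranges: [-2.62, 2.62], [-0.44, 2.09], [-1.27, 1.32], [0.08, 2.57], [-1.32, 4.46], [0.12, 2], [-2.74, 2.74]. Speed limits (rad/s): [2.22, 2.22, 3.01, 3.01, 3.14, 3.14, 3.14].

INTERFACE

Orientations are given as a rotation vector (axis times angle).
In Python, from cell import observe, eyes, arm gives the robot as it stands.
- The arm moves only by the tool step_arm, never from a script. Its argument "series" is a list that holds one entry, the list of rows, each a list of 5 numbers: the finger opening in m, from 0 to 0.0918, then the shift along the world's x, y, z in m, then the turn about the world's z in degrees. In form: [[[hand, dx, dy, dz, spin], ...]]. A call has 1 to 20 rows; each row is the pose to reach, as a shift and turn from the pose measured when the call began; what a row does not reach only later rows make up. A row lasts 1/12 s, in which the tool goes at most 41.7 mm and 7.16 degrees, less where a joint would pass 70% of its speed; a pose out of reach is approached as far as the arm can. A call with a gripper value outside its range is refused whole. The fingers move at their own pace and stop on an object; "squeeze" is the grip in N (left out, the last holds). Time passes only in rows, so rows that repeat a pose let the fingers close. It gives the time, the measured TCP pose, the force and the opening at its end, in the units of the state.
- observe(): the state, without advancing time (a new reading comes with each control period).
- eyes.get_image(name): name is "side" or "top" or "wrist"; returns (picture, depth): 384x512x3 uint8, red, green, blue; 384x512 float32, m along the optical axis (not along the pixel's ray), 0 where there is no reading.
- eyes.camera_params(name): a dict with "intrinsics" (3x3 intrinsics, pixels), "position" and "attitude" of the camera in the world. Camera axes: x right, y down, z forward; pixel columns grow to the right and rows downward; lengths in m; the calibration is good to about 2 mm. A picture is of the moment at which its call begins: read the wrist's pose just before it. camera_params takes no time and is no camera call; for the wrist camera it gives the pose at the moment of the call.
- arm.sign_off(): hands the job in, once; it reports no verdict.
The state is a dict: "clock": time; "joints": joint angles; "dq": joint speeds; "joint_efforts": joint torques, N m; "position": TCP position; "ee_rot": TCP orientation; "force": force on the tool from outside, world axes, zero at the start; "ft_torque": the same for the moment, N m; "width": opening from 0.0 (shut) to 1.0 (fully open).
Only numpy, scipy, OpenCV 4.12 (cv2) and the standard library are available. Lean on these libraries where they do the work, as an engineer would, in place of code of your own. Each camera call takes 0.05 s, during which the arm holds its last target.

## Working session

There is one attempt and no reset: what is moved stays moved. The work goes in short steps, Python scripts to look and compute and a tool call to move; the robot and the scene stay as the last step left them, time stands still between calls to the robot, and variables do not carry over. Pictures are saved under pics/ and viewed, and the job is handed in when it is done.

Besides the shell and the picture viewer there is one more tool, called after "Call:" as a command line: name --argument value ..., lists and objects as JSON in quotes. step_arm: Moves the arm, as the interface text tells. Its arguments: {"type":"object","properties":{"series":{"type":"array"},"squeeze":{"type":"number"}},"required":["series"]}

```bash
ls; mkdir -p pics
python3 - <<'E'
from cell import observe, eyes, arm
import cv2,numpy as np
print(observe())
for n in ["top","side"]:
    p,d=eyes.get_image(n); cv2.imwrite(f"pics/{n}0.png",p[:,:,::-1]); np.save(f"pics/{n}0d.npy",d); np.save(f"pics/{n}0.npy",p)
    print(n,eyes.camera_params(n))
E
```

```text
pics
{'clock': 0.0, 'joints': array([ 1.17441371,  0.43521361,  0.02495639,  1.57411083, -0.01160988,
        1.13400962, -0.07508297]), 'dq': array([ 0.00078842, -0.00054034, -0.00013068, -0.00138833, -0.00077448,
        0.00218259, -0.00080026]), 'joint_efforts': array([ 4.18532190e-04, -6.67857385e+01,  9.84610990e-01, -3.14459467e+01,
       -6.08460652e-02,  4.32016351e-02,  2.20818333e-04]), 'position': array([ 0.1807798 , -0.59771011,  0.21074532]), 'ee_rot': array([-3.10623145e+00, -4.59521928e-01,  5.65256517e-04]), 'force': array([-0.50573955, -0.66527879, -0.11832347]), 'ft_torque': array([-0.01301807,  0.00212242, -0.00660684]), 'width': 1.0037917920335178}
top {'intrinsics': array([[415.51516717,   0.        , 262.46892698],
       [  0.        , 415.51516717, 188.28247502],
       [  0.        ,   0.        ,   1.        ]]), 'position': array([0.40972603, 0.12453642, 1.25208728]), 'attitude': array([-2.20497476,  2.14829778, -0.12272852])}
side {'intrinsics': array([[409.66110214,   0.        , 253.14992381],
       [  0.        , 409.66110214, 194.07533186],
       [  0.        ,   0.        ,   1.        ]]), 'position': array([0.12223151, 1.05518817, 0.91249824]), 'attitude': array([-0.53777565,  2.66255601, -1.22604112])}
```

View pics/top0.png

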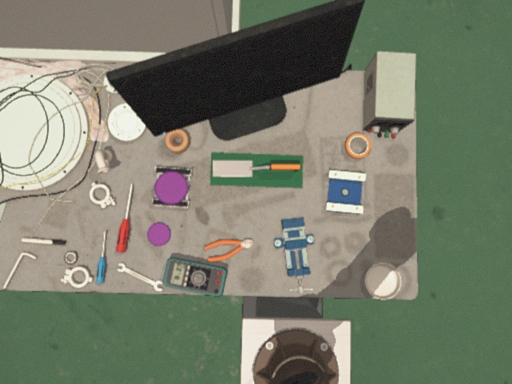

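View pics/side0.png

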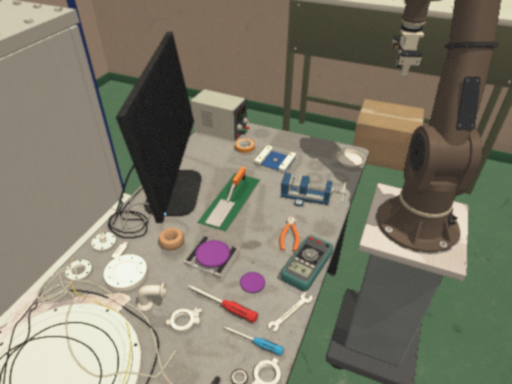

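```bash
cat > h.py <<'E'
import numpy as np,cv2
from cell import observe, eyes, arm
from scipy.spatial.transform import Rotation as R
def cloud(p,d,c):
    K=c["intrinsics"];h,w=d.shape
    u,v=np.meshgrid(np.arange(w),np.arange(h))
    P=np.stack([(u-K[0,2])/K[0,0]*d,(v-K[1,2])/K[1,1]*d,d],-1)
    return P@R.from_rotvec(c["attitude"]).as_matrix().T+c["position"]
def rectify(p,W,x0,x1,y0,y1,s=0.001):
    # topdown orthophoto: image up=+x, left=+y
    pass
def rect(pts):
    r=cv2.minAreaRect(pts[:,:2].astype(np.float32)); return r
E
python3 - <<'E'
from h import *
p=np.load("pics/top0.npy");d=np.load("pics/top0d.npy");c=eyes.camera_params("top")
W=cloud(p,d,c)
for n,(u,v) in dict(disc=(172,188),stage=(346,192),mat=(215,157),handle=(286,167),blade=(233,168),small=(159,234),table=(256,210),base=(295,360),monbot=(160,130),montop=(350,60),tape=(357,133)).items(): print(n,W[v,u].round(4))
big=cv2.resize(p[120:260,130:400],None,fx=2.9,fy=2.9,interpolation=cv2.INTER_CUBIC); cv2.imwrite("pics/crop.png",big[:,:,::-1])
hsv=cv2.cvtColor(p,cv2.COLOR_RGB2HSV)
def m(lo,hi,box):
    k=cv2.inRange(hsv,lo,hi); z=np.zeros_like(k); a,b,e,f=box; z[b:f,a:e]=k[b:f,a:e]; return z>0
for n,lo,hi,box in [("disc",(125,60,40),(165,255,255),(140,160,205,215)),("mat",(65,100,20),(95,255,200),(205,148,306,192)),("handle",(3,150,120),(18,255,255),(265,155,306,180)),("blade",(0,0,140),(180,50,255),(210,157,255,180)),("stageblue",(100,90,30),(125,255,255),(320,165,370,215)),("white",(0,0,190),(180,40,255),(320,165,370,215))]:
    k=m(lo,hi,box)&(d>0); P=W[k]; print(n,k.sum(),"med",np.median(P,0).round(4),"mean",P.mean(0).round(4),rect(P))
E
```

```text
disc [0.5257 0.377  0.026 ]
stage [ 5.300e-01 -1.444e-01  1.000e-04]
mat [0.6257 0.2558 0.0042]
handle [0.5937 0.0428 0.0521]
blade [0.5932 0.2    0.0067]
small [0.3893 0.4132 0.0058]
table [0.4681 0.1271 0.006 ]
base [0.0715 0.0139 0.1228]
monbot [0.6669 0.3879 0.1629]
montop [ 1.2632 -0.3201 -0.7411]
tape [ 0.7075 -0.1716  0.0243]
disc 903 med [0.5278 0.3807 0.0253] mean [0.5277 0.3806 0.0252] ((0.5285114645957947, 0.38111257553100586), (0.10358605533838272, 0.09844610095024109), 30.920806884765625)
mat 1635 med [0.5768 0.1009 0.0032] mean [0.5864 0.1089 0.0032] ((0.5908266305923462, 0.1294979453086853), (0.2748808264732361, 0.0954611673951149), 89.5303955078125)
handle 170 med [0.5953 0.0452 0.0506] mean [0.5963 0.045  0.045 ] ((0.5992671847343445, 0.04342912137508392), (0.02274920605123043, 0.08682599663734436), 1.5153955221176147)
blade 685 med [0.5935 0.2027 0.0061] mean [0.5935 0.2025 0.0061] ((0.5937561988830566, 0.20451682806015015), (0.13650807738304138, 0.05787401273846626), 87.35389709472656)
stageblue 656 med [ 0.5316 -0.1382  0.0053] mean [ 0.5316 -0.1388  0.0054] ((0.531661868095398, -0.13901466131210327), (0.09804175794124603, 0.06886281073093414), 85.80328369140625)
white 520 med [ 0.5654 -0.14    0.0202] mean [ 0.5306 -0.1399  0.0197] ((0.5316737294197083, -0.14297816157341003), (0.11655467748641968, 0.12440972030162811), 85.55261993408203)
```

View pics/crop.png

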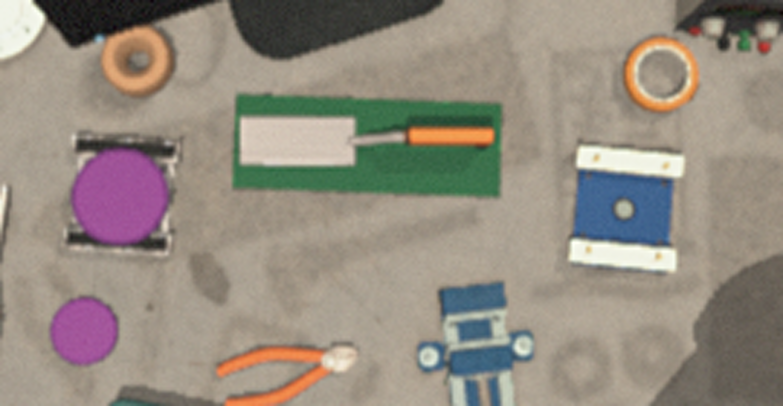

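```bash
cat >> h.py <<'E'
def ray(c,u,v,z):
    K=c["intrinsics"];r=R.from_rotvec(c["attitude"]).apply([(u-K[0,2])/K[0,0],(v-K[1,2])/K[1,1],1]);t=(z-c["position"][2])/r[2];return c["position"]+t*r
E
python3 - <<'E'
from h import *
c=eyes.camera_params("top")
def q(l,z): 
    P=np.array([ray(c,130+u/2.9,120+v/2.9,z) for u,v in l])
    print(P[:,:2].round(3).tolist(), P[:,:2].mean(0).round(4), [round(float(np.degrees(np.arctan2(-(a-b)[0],(a-b)[1]))),2) for a,b in ((P[0],P[1]),(P[3],P[2]))])
q([(236,95),(501,103),(500,196),(233,188)],.003)
q([(240,116),(355,119),(355,166),(240,163)],.006)
q([(578,145),(684,153),(676,272),(569,263)],.02)
q([(75,136),(180,140),(170,254),(67,248)],.02)
for u,v in [(410,136),(494,136)]: print(ray(c,130+u/2.9,120+v/2.9,.052))
o=observe(); print(R.from_rotvec(o["ee_rot"]).as_matrix().round(3)); w=eyes.camera_params("wrist"); print(w["position"]-o["position"],R.from_rotvec(w["attitude"]).as_matrix().round(3),w["intrinsics"][0,0])
E
```

```text
[[0.639, 0.267], [0.638, -0.011], [0.54, -0.011], [0.541, 0.267]] [0.5892 0.128 ] [-0.15, -0.19]
[[0.616, 0.262], [0.616, 0.142], [0.567, 0.141], [0.567, 0.26]] [0.5914 0.2012] [0.08, 0.05]
[[0.593, -0.09], [0.588, -0.2], [0.464, -0.191], [0.471, -0.081]] [ 0.529  -0.1405] [-2.78, -3.31]
[[0.588, 0.429], [0.587, 0.321], [0.469, 0.327], [0.473, 0.431]] [0.5293 0.3771] [-0.63, -1.85]
[0.59281762 0.08551055 0.052     ]
[0.59514868 0.00088036 0.052     ]
[[ 0.957  0.29  -0.   ]
 [ 0.29  -0.957  0.001]
 [-0.    -0.001 -1.   ]]
[0.07451229 0.02271741 0.17219335] [[ 0.291 -0.916 -0.276]
 [-0.957 -0.279 -0.082]
 [-0.001  0.288 -0.958]] 285.9798434240243
```

Call:
step_arm --series '[[[0.0918,0.027,0.03,0,5],[0.0918,0.054,0.06,0,11],[0.0918,0.081,0.092,0,17],[0.0918,0.108,0.123,0,22],[0.0918,0.135,0.154,0,28],[0.0918,0.162,0.185,0,34],[0.0918,0.189,0.216,0,40],[0.0918,0.216,0.247,0,45],[0.0918,0.243,0.278,0,51],[0.0918,0.27,0.31,0,57],[0.0918,0.297,0.34,0,62],[0.0918,0.324,0.37,0,68],[0.0918,0.35,0.4,0,73.1],[0.0918,0.35,0.4,0,73.1],[0.0918,0.35,0.4,0,73.1],[0.0918,0.35,0.4,0,73.1]]]'

```text
clock: 1.43
position: [0.5302, -0.1983, 0.2103]
ee_rot: [-2.222, -2.218, 0.003]
force: [0.1, -1.4, 0.4]
width: 1.003
```

```bash
cat > look.py <<'E'
from h import *
import sys
def look(n,name="wrist"):
    o=observe();c=eyes.camera_params(name)
    p,d=eyes.get_image(name);cv2.imwrite(f"pics/{n}.png",p[:,:,::-1]);np.savez(f"pics/{n}.npz",p=p,d=d,**c,tcp=o["position"])
    print(o["clock"],o["position"].round(4),R.from_rotvec(o["ee_rot"]).as_matrix()[:,1].round(4),o["force"].round(2),o["width"])
look(sys.argv[1],sys.argv[2] if len(sys.argv)>2 else "wrist")
E
python3 look.py w1
```

```text
1.4333 [ 0.5302 -0.1983  0.2103] [ 1.     -0.0021 -0.0028] [ 0.11 -1.39  0.4 ] 1.003048911201326
```

View pics/w1.png

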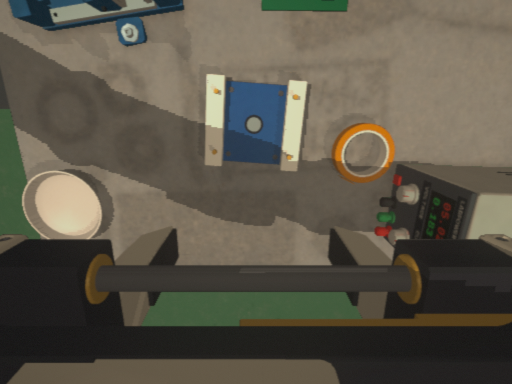

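Run:
```python
from h import *
f=np.load("pics/w1.npz");p=f["p"]
cv2.imwrite("pics/w1c.png",cv2.resize(p[65:180,195:315],None,fx=5,fy=5,interpolation=cv2.INTER_CUBIC)[:,:,::-1])
```

```text
(no output)
```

View pics/w1c.png

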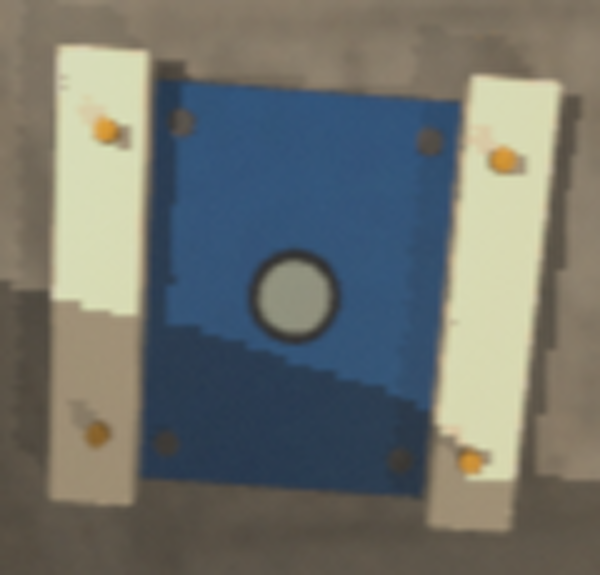

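```bash
cat >> h.py <<'E'
def fit(model,meas):
    a=model-model.mean(0);b=meas-meas.mean(0)
    th=np.arctan2((a[:,0]*b[:,1]-a[:,1]*b[:,0]).sum(),(a*b).sum())
    c,s=np.cos(th),np.sin(th);M=np.array([[c,-s],[s,c]]);t=meas.mean(0)-M@model.mean(0)
    return t.round(4),np.degrees(th).round(2),((model@M.T+t)-meas).round(4).tolist()
E
python3 - <<'E'
from h import *
c=np.load("pics/w1.npz")
g=lambda l,z:np.array([ray(c,195+(u+.5)/5-.5,65+(v+.5)/5-.5,z)[:2] for u,v in l])
print(fit(np.array([[-47,36],[47,36],[-47,-36],[47,-36]])/1e3,g([(105,129),(503,160),(97,433),(470,461)],.028)))
print(fit(np.array([[-60,55],[60,55],[-60,-55],[60,-55]])/1e3,g([(58,45),(561,82),(48,500),(512,530)],.020)))
W=cloud(c["p"],c["d"],c); print(W[100,215],W[120,290],W[120,180])
E
```

```text
(array([ 0.5304, -0.1385]), np.float64(-4.19), [[-0.0002, 0.0004], [0.0004, 0.0005], [-0.0007, -0.0005], [0.0004, -0.0004]])
(array([ 0.5306, -0.1387]), np.float64(-3.87), [[-0.0005, 0.0008], [0.0006, 0.0009], [-0.0002, -0.0007], [0.0001, -0.001]])
[ 0.48400638 -0.1100279   0.01892979] [ 0.57556494 -0.13352132  0.01780333] [ 0.43456794 -0.13419552 -0.00271869]
```

Call:
step_arm --series '[[[0.0918,0.013,0.04,0,0],[0.0918,0.026,0.08,0,0],[0.0918,0.04,0.12,0,0],[0.0918,0.05,0.16,0,0],[0.0918,0.06,0.2,0,0],[0.0918,0.062,0.24,0,0],[0.0918,0.062,0.24,0,0],[0.0918,0.062,0.24,0,0],[0.0918,0.062,0.24,0,0]]]'

```text
clock: 2.23
position: [0.5916, 0.0387, 0.2102]
ee_rot: [-2.227, -2.214, 0.006]
force: [0.3, -0.9, 0.6]
width: 0.998
```

```bash
python3 look.py w2
```

```text
2.2333 [0.5916 0.0387 0.2102] [ 1.     -0.0059 -0.0032] [ 0.31 -0.91  0.64] 0.9976222355934645
```

View pics/w2.png

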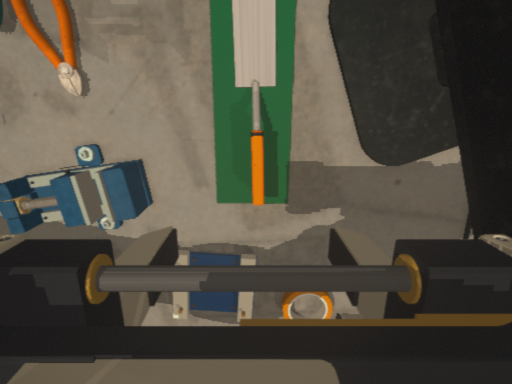

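Run:
```python
from h import *
c=np.load("pics/w2.npz");p=c["p"];d=c["d"];W=cloud(p,d,c)
hsv=cv2.cvtColor(p,cv2.COLOR_RGB2HSV)
def m(lo,hi,box):
    k=cv2.inRange(hsv,lo,hi); z=np.zeros_like(k); a,b,e,f=box; z[b:f,a:e]=k[b:f,a:e]; return z>0
for n,lo,hi,box in [("handle",(3,150,120),(18,255,255),(240,125,275,210)),("blade",(0,0,120),(180,60,255),(228,0,282,88)),("mat",(60,100,20),(95,255,200),(205,0,300,215))]:
    k=m(lo,hi,box)&(d>0); P=W[k]; print(n,k.sum(),np.median(P,0).round(4),P.min(0).round(3),P.max(0).round(3))
    if n!="mat":
        q=np.argwhere(k); rows=np.unique(q[:,0]); mid=np.array([W[r,q[q[:,0]==r][:,1]].mean(0) for r in rows]); print(np.polyfit(mid[:,1],mid[:,0],1))
print(W[60,222],W[60,285])
g=lambda u,v,z:ray(c,u,v,z)[:2].round(4)
print("handle ends",g(257,135,.052),g(258,204,.052),"blade",g(234,86,.006),g(275,86,.006),g(232.5,10,.006),g(275.5,10,.006), "mat",g(217.5,203,.003),g(289,203,.003),g(211,5,.003),g(296,5,.003))
for nm in ["top0","w2"]:
    if nm=="top0": dd=np.load("pics/top0d.npy");cc=eyes.camera_params("top");V=cloud(None,dd,cc)
    else: V=W
    V=V.reshape(-1,3);k=(V[:,2]>.06)&(V[:,2]<.6)&(V[:,0]>.55)&(V[:,0]<.9)
    for y in np.arange(-.3,.5,.05):
        s=V[k&(abs(V[:,1]-y)<.025)]
        if len(s): i=s[:,0].argmin();print(nm,round(y,2),s[i].round(3),s[:,2].min().round(3))
```

```text
handle 848 [0.596  0.0485 0.0507] [ 0.589 -0.011  0.   ] [0.605 0.093 0.053]
[-0.01738447  0.59715087]
blade 3670 [0.5931 0.1922 0.005 ] [0.568 0.142 0.001] [0.619 0.236 0.013]
[-0.01439961  0.59603546]
mat 9809 [0.5775 0.1136 0.002 ] [ 0.541 -0.009 -0.001] [0.641 0.237 0.05 ]
[0.5540191  0.17338448 0.00212236] [0.63047578 0.17281881 0.0033848 ]
handle ends [0.596 0.088] [0.5972 0.0053] blade [0.5682 0.1434] [0.6187 0.1432] [0.5684 0.2253] [0.6178 0.2251] mat [ 0.5412 -0.0096] [ 0.6412 -0.01  ] [0.5435 0.2314] [0.6416 0.2308]
top0 -0.3 [ 0.699 -0.277  0.062] 0.061
top0 -0.25 [ 0.699 -0.272  0.061] 0.061
top0 -0.2 [ 0.7   -0.216  0.06 ] 0.06
top0 -0.1 [ 0.834 -0.076  0.144] 0.123
top0 -0.05 [ 0.815 -0.028  0.131] 0.125
top0 -0.0 [0.798 0.024 0.125] 0.124
top0 0.05 [0.778 0.074 0.128] 0.121
top0 0.1 [0.761 0.124 0.141] 0.12
top0 0.15 [0.743 0.173 0.131] 0.122
top0 0.2 [0.723 0.225 0.134] 0.122
top0 0.25 [0.707 0.274 0.128] 0.122
top0 0.3 [0.689 0.323 0.128] 0.124
top0 0.35 [0.67  0.374 0.129] 0.124
top0 0.4 [0.657 0.409 0.13 ] 0.122
top0 0.45 [0.693 0.426 0.432] 0.432
w2 -0.0 [0.797 0.024 0.125] 0.121
w2 0.05 [0.55  0.064 0.338] 0.121
w2 0.1 [0.592 0.117 0.382] 0.121
w2 0.15 [0.742 0.175 0.129] 0.121
w2 0.2 [0.734 0.198 0.123] 0.121
```

Call:
step_arm --series '[[[0.0918,0.005,0.008,-0.04,1.2],[0.0918,0.005,0.008,-0.08,1.2],[0.0918,0.005,0.008,-0.115,1.2],[0.0918,0.005,0.008,-0.145,1.2],[0.0918,0.005,0.008,-0.165,1.2],[0.0918,0.005,0.008,-0.176,1.2],[0.0918,0.005,0.008,-0.176,1.2],[0.0918,0.005,0.008,-0.176,1.2],[0.0918,0.005,0.008,-0.176,1.2]]]' --squeeze 60

```text
clock: 3.03
position: [0.5979, 0.0455, 0.0358]
ee_rot: [2.207, 2.235, -0.003]
force: [0.8, 0.2, 0.7]
width: 1.002
```

```bash
python3 look.py w3; python3 look.py t3 top; python3 look.py s3 side
```

```text
3.0333 [0.5979 0.0455 0.0358] [ 9.999e-01  1.250e-02 -7.000e-04] [0.81 0.2  0.72] 1.0022077731043155
3.0833 [0.598  0.0457 0.036 ] [ 9.999e-01  1.290e-02 -3.000e-04] [ 0.84 -0.57  0.98] 0.9995017396193187
3.1333 [0.5979 0.0459 0.0359] [ 9.999e-01  1.320e-02 -4.000e-04] [-0.37 -0.17 -0.79] 1.0030961174098678
```

View pics/w3.png

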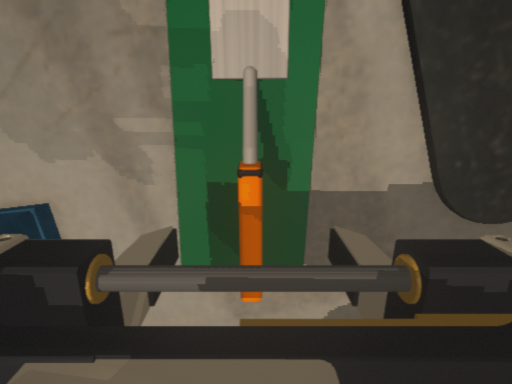

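View pics/s3.png

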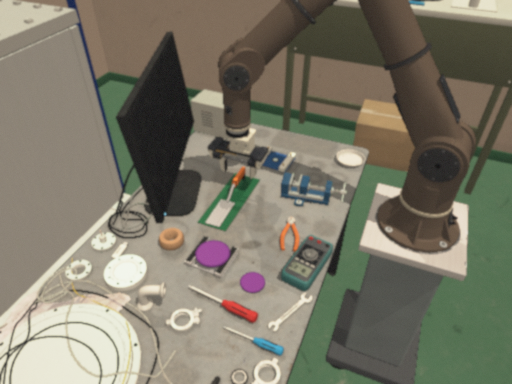

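Call:
step_arm --series '[[[0.0918,-0.001,0.001,-0.002,0],[0.04,-0.001,0.001,-0.002,0],[0.005,-0.001,0.001,-0.002,0],[0.005,-0.001,0.001,-0.002,0],[0.005,-0.001,0.001,-0.002,0],[0.005,-0.001,0.001,-0.002,0],[0.005,-0.001,0.001,-0.002,0],[0.005,-0.001,0.001,-0.002,0],[0.005,-0.001,0.001,-0.002,0],[0.005,-0.001,0.001,-0.002,0],[0.005,-0.001,0.001,-0.002,0],[0.005,-0.001,0.001,-0.002,0]]]' --squeeze 60

```text
clock: 4.18
position: [0.5967, 0.047, 0.0337]
ee_rot: [2.206, 2.235, -0.003]
force: [-0.7, -0.9, 0.9]
width: 0.251
```

```bash
python3 look.py w4; python3 -c "
from cell import observe; print(observe()['width']*.0918)"
```

```text
4.1833 [0.5967 0.047  0.0337] [ 9.999e-01  1.340e-02 -6.000e-04] [-0.72 -0.89  0.87] 0.2513704799739434
0.01928215497660398
```

Call:
step_arm --series '[[[0.005,0,0,0,0],[0.005,0,0,0,0],[0.005,0,0,0,0],[0.005,0,0,0,0],[0.005,0,0,0,0],[0.005,0,0,0,0]]]'

```text
clock: 4.73
position: [0.5967, 0.047, 0.0337]
ee_rot: [2.206, 2.235, -0.003]
force: [0.1, 0.1, -0.0]
width: 0.133
```

```bash
python3 look.py w5
```

```text
4.7333 [0.5967 0.047  0.0337] [ 9.999e-01  1.330e-02 -6.000e-04] [ 0.14  0.06 -0.01] 0.13339584294613424
```

View pics/w5.png

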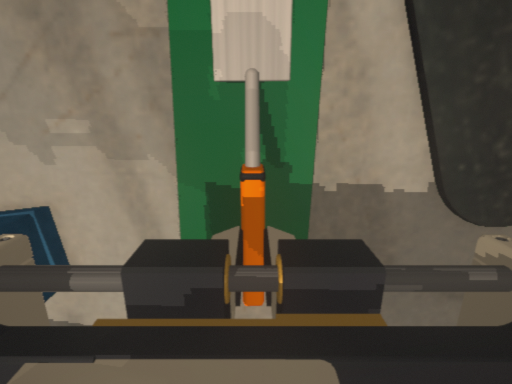

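Call:
step_arm --series '[[[0.005,0,0,0.005,0],[0.005,0,0,0.015,0],[0.005,0,0,0.03,0],[0.005,0,0,0.05,0],[0.005,0,0,0.075,0],[0.005,0,0,0.095,0],[0.005,0,0,0.1,0],[0.005,0,0,0.1,0],[0.005,0,0,0.1,0],[0.005,0,0,0.1,0]]]'

```text
clock: 5.62
position: [0.5958, 0.0466, 0.1325]
ee_rot: [2.207, 2.236, -0.006]
force: [-0.1, 0.1, -1.6]
width: 0.134
```

```bash
python3 look.py w6;python3 look.py t6 top; python3 look.py s6 side
python3 - <<'E'
from h import *
a=[np.load(f"pics/{n}.npz") for n in("w6","t6","s6")]
cv2.imwrite("pics/m6.png",np.vstack([np.hstack([cv2.resize(a[0]["p"],(400,300)),cv2.resize(a[1]["p"][100:260,130:343],(400,300))]),np.hstack([cv2.resize(a[2]["p"][120:300,140:380],(400,300)),np.zeros((300,400,3),np.uint8)])])[:,:,::-1])
E
```

```text
5.6167 [0.5958 0.0466 0.1325] [ 0.9999  0.0133 -0.0027] [-0.13  0.13 -1.64] 0.13395038192141256
5.6667 [0.5958 0.0467 0.1323] [ 0.9999  0.0134 -0.003 ] [-0.09  0.64 -2.19] 0.13261056525426787
5.7167 [0.5958 0.0468 0.1324] [ 0.9999  0.0135 -0.003 ] [ 0.01 -0.7  -1.47] 0.13090428263962023
```

View pics/m6.png

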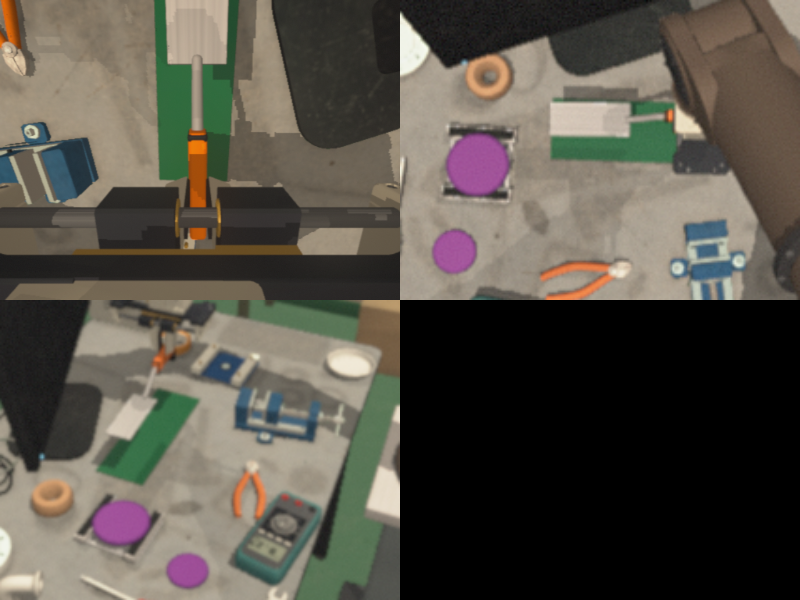

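```bash
cat > blade.py <<'E'
from h import *
import sys
def blade(n,ylo,yhi,xc):
    c=np.load(f"pics/{n}.npz");p=c["p"];W=cloud(p,c["d"],c);hsv=cv2.cvtColor(p,cv2.COLOR_RGB2HSV)
    t=c["tcp"]; zb=t[2]-.0277
    k=(hsv[...,1]<60)&(hsv[...,2]>110)&(abs(W[...,2]-zb)<.03)&(W[...,1]>t[1]+.094)&(W[...,1]<t[1]+.22)&(abs(W[...,0]-t[0])<.05)
    P=W[k]
    A=np.c_[P[:,:2]-P[:,:2].mean(0),np.ones(len(P))];co=np.linalg.lstsq(A,P[:,2],rcond=None)[0]
    print(n,k.sum(),"min",P.min(0).round(4),"max",P.max(0).round(4),"mean",P.mean(0).round(4),"slope x,y",co[:2].round(4),"z exp",zb.round(4),rect(P))
if __name__=="__main__":
    for n in sys.argv[1:]: blade(n,0,0,0)
E
python3 blade.py w6 t6 s6
python3 - <<'E'
from h import *
for n in("t6","s6"):
    c=np.load(f"pics/{n}.npz");p=c["p"];W=cloud(p,c["d"],c);hsv=cv2.cvtColor(p,cv2.COLOR_RGB2HSV)
    k=cv2.inRange(hsv,(125,60,40),(165,255,255))
    nn,l,s,ce=cv2.connectedComponentsWithStats(k)
    i=1+s[1:,4].argmax(); 
    cn=max(cv2.findContours((l==i).astype(np.uint8),0,cv2.CHAIN_APPROX_NONE)[0],key=len)[:,0]
    Q=np.array([ray(c,u,v,.024)[:2] for u,v in cn],np.float32)
    print(n,s[i],cv2.minEnclosingCircle(Q),cv2.fitEllipse(Q),W[l==i].mean(0).round(4))
    x0,y0,w,h=s[i][:4]; a,b=y0-15,x0-15; e=cv2.resize(p[a:a+h+30,b:b+w+30],None,fx=7,fy=7,interpolation=cv2.INTER_CUBIC); print(a,b,e.shape); cv2.imwrite(f"pics/r_{n}.png",e[:,:,::-1])
E
```

```text
w6 6393 min [0.5678 0.1406 0.0992] max [0.6182 0.1896 0.1107] mean [0.5931 0.1663 0.102 ] slope x,y [-0.009  -0.0326] z exp 0.1048 ((0.593071699142456, 0.16494643688201904), (0.049929503351449966, 0.048551045358181), 0.9027224183082581)
t6 770 min [0.566  0.141  0.0961] max [0.6177 0.2597 0.1137] mean [0.5916 0.2002 0.1026] slope x,y [-0.0099 -0.0189] z exp 0.1046 ((0.5914931893348694, 0.200468510389328), (0.04964243248105049, 0.11800436675548553), 1.501135230064392)
s6 424 min [0.5649 0.1408 0.0973] max [0.6172 0.2632 0.1115] mean [0.5903 0.2048 0.1016] slope x,y [-0.0163 -0.0207] z exp 0.1047 ((0.5910257697105408, 0.20193630456924438), (0.12234102934598923, 0.05220098793506622), 89.67800903320312)
t6 [154 171  34  34 901] ((0.527998149394989, 0.38128191232681274), 0.05187758058309555) ((0.5278971195220947, 0.3807324171066284), (0.09557650983333588, 0.10012831538915634), 80.4285888671875) [0.5269 0.379  0.0321]
156 139 (448, 448, 3)
s6 [194 240  37  27 774] ((0.5283341407775879, 0.3823605179786682), 0.053783904761075974) ((0.5272141695022583, 0.3805258274078369), (0.0972350686788559, 0.10255317389965057), 74.16695404052734) [0.5262 0.3825 0.0252]
225 179 (399, 469, 3)
```

View pics/r_t6.png

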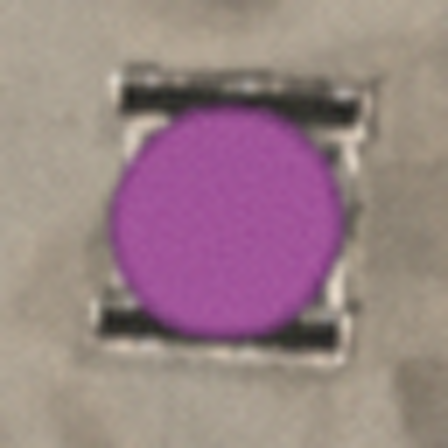

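View pics/r_s6.png

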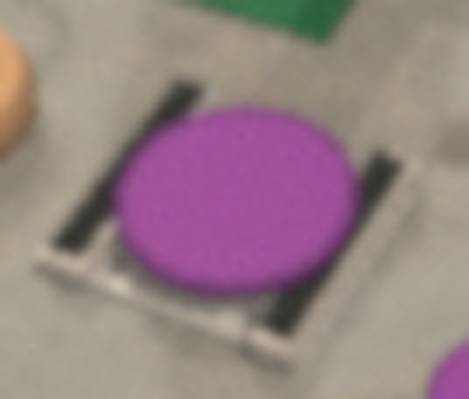

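Run:
```python
from h import *
c=np.load("pics/t6.npz")
g=lambda l,z,a,b:np.array([ray(c,b+(u+.5)/7-.5,a+(v+.5)/7-.5,z)[:2] for u,v in l])
# strip centrelines ends: (+x rail: +y end, -y end),( -x rail)
M=np.array([[48,55],[48,-55],[-48,55],[-48,-55]])/1e3
print(fit(M,g([(121,97),(361,109),(99,321),(340,335)],.02,156,139)))
c=np.load("pics/s6.npz")
print(fit(M,g([(66,245),(190,95),(284,328),(390,163)],.02,225,179)))
```

```text
(array([0.5313, 0.38  ]), np.float64(-2.1), [[0.0007, 0.0044], [-0.001, -0.0033], [0.0005, 0.0035], [-0.0003, -0.0046]])
(array([0.5287, 0.3818]), np.float64(-2.31), [[-0.002, 0.008], [0.001, -0.0092], [0.0016, 0.0083], [-0.0006, -0.0072]])
```

Run:
```python
from h import *
for n in("t6","s3"):
    c=np.load(f"pics/{n}.npz");W=cloud(None,c["d"],c).reshape(-1,3)
    if n=="t6": W=cloud(None,np.load("pics/top0d.npy"),c).reshape(-1,3)
    for nm,b in dict(vise=(.25,.47,-.05,.12),cut=(.3,.47,.14,.3),meter=(.2,.4,.2,.4)).items():
        k=(W[:,0]>b[0])&(W[:,0]<b[1])&(W[:,1]>b[2])&(W[:,1]<b[3])&(W[:,2]>.012)&(W[:,2]<.2);V=W[k];print(n,nm,k.sum(),V.min(0).round(3),V.max(0).round(3))
```

```text
t6 vise 1422 [ 0.25  -0.044  0.012] [0.449 0.071 0.072]
t6 cut 266 [0.301 0.142 0.012] [0.379 0.3   0.04 ]
t6 meter 1958 [0.216 0.2   0.012] [0.377 0.39  0.048]
s3 vise 1055 [ 0.25  -0.03   0.012] [0.447 0.07  0.068]
s3 cut 120 [0.3   0.146 0.012] [0.374 0.297 0.037]
s3 meter 1702 [0.214 0.2   0.012] [0.374 0.395 0.046]
```

Call:
step_arm --series '[[[0.005,-0.015,0.01,0,-1],[0.005,-0.03,0.02,0,-1.8],[0.005,-0.045,0.03,0,-2.6],[0.005,-0.06,0.038,0,-3.2],[0.005,-0.073,0.045,0,-3.5],[0.005,-0.079,0.047,0,-3.5],[0.005,-0.079,0.047,0,-3.5],[0.005,-0.079,0.047,0,-3.5],[0.005,-0.079,0.047,0,-3.5]]]'

```text
clock: 6.52
position: [0.5179, 0.0931, 0.1324]
ee_rot: [2.275, 2.167, -0.005]
force: [0.2, -0.5, -2.0]
width: 0.129
```

```bash
python3 look.py w7;python3 look.py t7 top; python3 look.py s7 side; python3 blade.py w7 t7 s7
```

```text
6.5167 [0.5179 0.0931 0.1324] [ 0.9988 -0.0485 -0.0023] [ 0.2  -0.51 -1.98] 0.1288044364343925
6.5667 [0.5179 0.0931 0.1324] [ 0.9988 -0.0488 -0.0024] [-0.55  0.31 -2.14] 0.13140982242159938
6.6167 [0.5178 0.0932 0.1324] [ 0.9988 -0.0487 -0.0025] [-0.07  0.19 -1.86] 0.12982609718534474
w7 6423 min [0.4965 0.1872 0.099 ] max [0.5481 0.2364 0.1105] mean [0.5224 0.2126 0.102 ] slope x,y [-0.0085 -0.0304] z exp 0.1047 ((0.5224323868751526, 0.2113991677761078), (0.048740047961473465, 0.05007745325565338), 87.68297576904297)
t7 774 min [0.4969 0.1872 0.0946] max [0.5513 0.3084 0.1143] mean [0.5236 0.2472 0.1027] slope x,y [-0.0114 -0.0236] z exp 0.1047 ((0.5239119529724121, 0.24770119786262512), (0.12005605548620224, 0.0502341091632843), 87.15196228027344)
s7 481 min [0.4945 0.1879 0.0967] max [0.55   0.3094 0.1127] mean [0.522  0.2504 0.1017] slope x,y [-0.0163 -0.0194] z exp 0.1047 ((0.5224001407623291, 0.24837732315063477), (0.12275395542383194, 0.05095038190484047), 87.22300720214844)
```

View pics/t7.png

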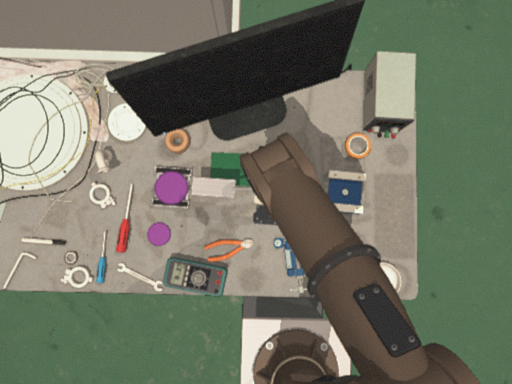

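Call:
step_arm --series '[[[0.005,0.001,0,-0.02,0.5],[0.005,0.001,0,-0.045,0.5],[0.005,0.001,0,-0.068,0.5],[0.005,0.001,0,-0.082,0.5],[0.005,0.001,0,-0.0885,0.5],[0.005,0.001,0,-0.0885,0.5],[0.005,0.001,0,-0.0885,0.5],[0.005,0.001,0,-0.0885,0.5]]]'

```text
clock: 7.33
position: [0.5195, 0.0936, 0.0448]
ee_rot: [2.265, 2.176, -0.003]
force: [-0.2, -0.1, -1.8]
width: 0.133
```

```bash
python3 look.py w8;python3 look.py t8 top; python3 look.py s8 side; python3 blade.py w8 t8 s8
python3 - <<'E'
from h import *
p=np.load("pics/s8.npz")["p"];q=np.load("pics/t8.npz")["p"]
cv2.imwrite("pics/m8.png",np.hstack([cv2.resize(p[180:300,160:290],(520,480),interpolation=2),cv2.resize(q[150:225,140:250],(280,191),interpolation=2) if 0 else cv2.resize(q[150:220,145:245],(280,480))])[:,:,::-1])
E
```

```text
7.3333 [0.5195 0.0936 0.0448] [ 0.9992 -0.04   -0.0011] [-0.22 -0.13 -1.81] 0.13253876167646628
7.3833 [0.5196 0.0936 0.045 ] [ 9.992e-01 -4.000e-02 -8.000e-04] [-0.76 -0.06 -1.49] 0.1302308618454189
7.4333 [0.5195 0.0935 0.0449] [ 9.992e-01 -4.010e-02 -8.000e-04] [-0.38  0.2  -1.36] 0.13300577833043453
w8 9024 min [ 0.4696  0.1876 -0.0034] max [0.5507 0.2431 0.0228] mean [0.5121 0.2141 0.01  ] slope x,y [ 0.2481 -0.0292] z exp 0.0171 ((0.5094163417816162, 0.21427835524082184), (0.05529763177037239, 0.08115758001804352), 88.27841186523438)
t8 1228 min [ 0.4697  0.1876 -0.0069] max [0.5694 0.3136 0.0265] mean [0.5136 0.2526 0.0086] slope x,y [ 0.1424 -0.0481] z exp 0.0173 ((0.5195334553718567, 0.25060218572616577), (0.09975787252187729, 0.12593257427215576), 0.0010011994745582342)
s8 911 min [ 0.4695  0.1877 -0.0063] max [0.5693 0.3135 0.025 ] mean [0.5129 0.2563 0.0072] slope x,y [ 0.122  -0.0506] z exp 0.0172 ((0.5194603800773621, 0.2505176067352295), (0.1258842945098877, 0.09961558133363724), 89.82048034667969)
```

View pics/m8.png

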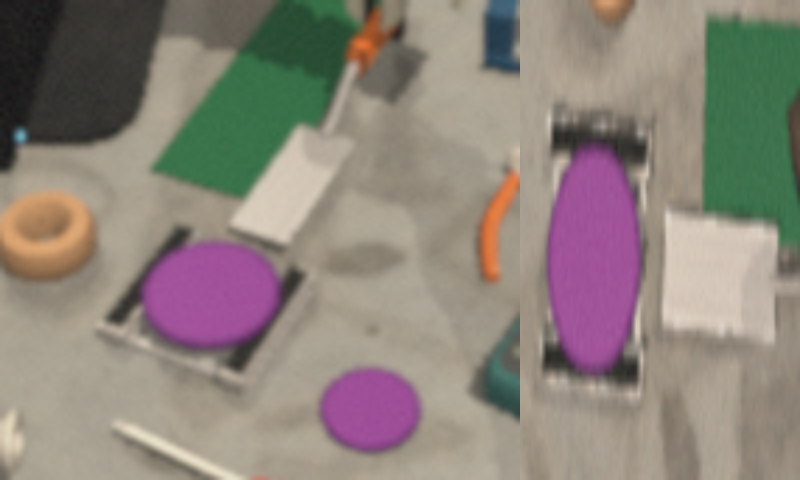

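Call:
step_arm --series '[[[0.005,0,0.006,-0.0015,0],[0.005,0.0005,0.018,-0.0015,0],[0.005,0.001,0.03,-0.0015,0],[0.005,0.0014,0.042,-0.0015,0],[0.005,0.0018,0.054,-0.0015,0],[0.005,0.002,0.06,-0.0015,0],[0.005,0.002,0.06,-0.0015,0]]]'

```text
clock: 8.07
position: [0.5212, 0.1564, 0.0434]
ee_rot: [-2.262, -2.18, 0.001]
force: [0.6, 0.1, -0.9]
width: 0.132
```

```bash
python3 look.py w9;python3 look.py t9 top; python3 look.py s9 side
python3 - <<'E'
from h import *
p=np.load("pics/s9.npz")["p"];q=np.load("pics/w9.npz")["p"]
cv2.imwrite("pics/m9.png",np.hstack([cv2.resize(p[180:300,160:290],(400,369),interpolation=2),cv2.resize(q,(400,369))])[:,:,::-1])
E
```

```text
8.0667 [0.5212 0.1564 0.0434] [ 9.993e-01 -3.680e-02 -7.000e-04] [ 0.61  0.06 -0.94] 0.13207956567838955
8.1167 [0.5212 0.1548 0.0433] [ 0.9993 -0.0379 -0.001 ] [ 1.07 -0.79 -1.15] 0.1306884572524553
8.1667 [0.5212 0.1536 0.0431] [ 0.9992 -0.0392 -0.0013] [-0.44 -0.32 -2.08] 0.13288185798270552
```

View pics/m9.png

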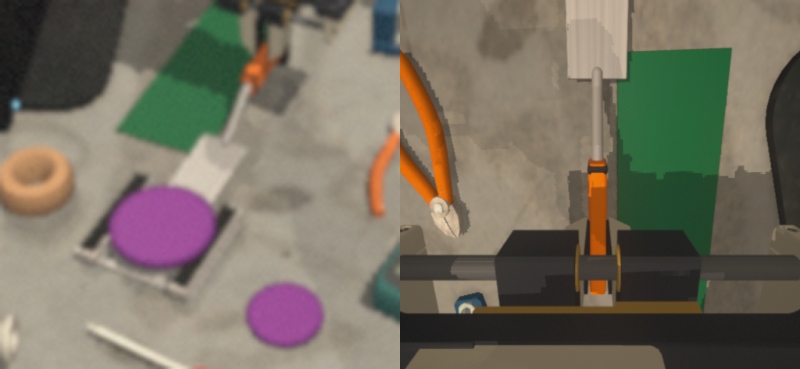

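Call:
step_arm --series '[[[0.005,0.0004,0.012,0,0],[0.005,0.0008,0.024,0,0],[0.005,0.0013,0.036,0,0],[0.005,0.0018,0.048,0,0],[0.005,0.0023,0.06,0,0],[0.005,0.0026,0.068,0,0],[0.005,0.0026,0.0715,0,0],[0.005,0.0026,0.0715,0,0],[0.005,0.0026,0.0715,0,0]]]'

```text
clock: 8.97
position: [0.5237, 0.2242, 0.043]
ee_rot: [2.265, 2.176, -0.005]
force: [0.9, 0.3, -2.2]
width: 0.13
```

```bash
python3 look.py w10;python3 look.py t10 top; python3 look.py s10 side
cat > mk.py <<'E'
from h import *
import sys
a,o=sys.argv[1],sys.argv[2]
bx=[int(v) for v in sys.argv[3].split(",")] if len(sys.argv)>3 else [180,300,160,290]
p=np.load(f"pics/s{a}.npz")["p"];q=np.load(f"pics/w{a}.npz")["p"]
cv2.imwrite(f"pics/{o}.png",np.hstack([cv2.resize(p[bx[0]:bx[1],bx[2]:bx[3]],(400,369),interpolation=2),cv2.resize(q,(400,369))])[:,:,::-1])
E
python3 mk.py 10 m10
```

```text
8.9667 [0.5237 0.2242 0.043 ] [ 0.9992 -0.0399 -0.0015] [ 0.9   0.33 -2.17] 0.12986989655808345
9.0167 [0.5238 0.2237 0.043 ] [ 0.9992 -0.0406 -0.0016] [ 0.08 -0.48 -1.03] 0.13263178195258382
9.0667 [0.5239 0.2235 0.043 ] [ 0.9992 -0.041  -0.0015] [-0.53 -0.26 -1.47] 0.12933944442957812
```

View pics/m10.png

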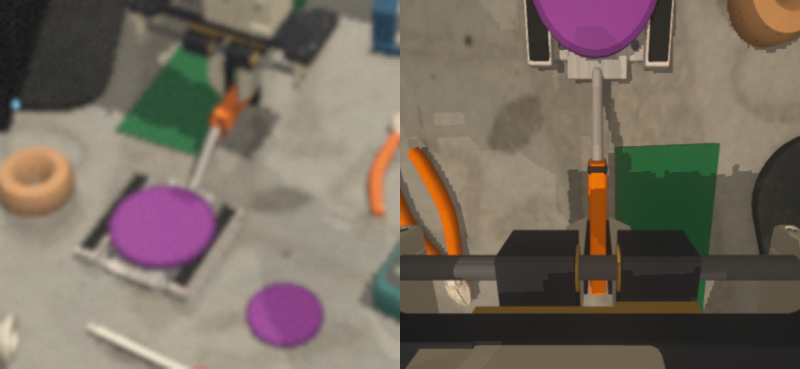

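Call:
step_arm --series '[[[0.005,0,0.001,0.003,0],[0.005,0,0.001,0.006,0],[0.005,0,0.001,0.009,0],[0.005,0,0.001,0.012,0],[0.005,0,0.001,0.016,0],[0.005,0,0.001,0.02,0],[0.005,0,0.001,0.025,0],[0.005,0,0.001,0.03,0],[0.005,0,0.001,0.035,0],[0.005,0,0.001,0.035,0],[0.005,0,0.001,0.035,0]]]'

```text
clock: 10.03
position: [0.5242, 0.2246, 0.0785]
ee_rot: [2.266, 2.174, -0.004]
force: [0.4, -0.2, -2.5]
width: 0.133
```

```bash
python3 look.py w11;python3 look.py t11 top; python3 look.py s11 side; python3 mk.py 11 m11
cat > disc.py <<'E'
from h import *
import sys
# big disc: fit plane & circle in each view
for n in sys.argv[1:]:
    c=np.load(f"pics/{n}.npz");p=c["p"];W=cloud(p,c["d"],c);hsv=cv2.cvtColor(p,cv2.COLOR_RGB2HSV)
    k=cv2.inRange(hsv,(125,60,20),(170,255,255))
    nn,l,s,ce=cv2.connectedComponentsWithStats(k)
    i=1+s[1:,4].argmax(); m=l==i
    er=cv2.erode(m.astype(np.uint8),np.ones((3,3)))>0; P=W[er]
    g=np.c_[P[:,:2]-P[:,:2].mean(0),np.ones(len(P))];co=np.linalg.lstsq(g,P[:,2],rcond=None)[0]; z=np.median(P[:,2])
    cn=max(cv2.findContours(m.astype(np.uint8),0,cv2.CHAIN_APPROX_NONE)[0],key=len)[:,0]
    cn=cn[(cn[:,0]>1)&(cn[:,0]<510)&(cn[:,1]>1)&(cn[:,1]<382)]
    Q=np.array([ray(c,u,v,z)[:2] for u,v in cn])
    A=np.c_[2*Q,np.ones(len(Q))];x=np.linalg.lstsq(A,(Q**2).sum(1),rcond=None)[0]
    print(n,s[i].tolist(),"z",z.round(4),"slopes",co[:2].round(4),"circ",x[:2].round(4),np.sqrt(x[2]+x[:2]@x[:2]).round(4),"rel tcp",(x[:2]-c["tcp"][:2]).round(4))
E
python3 disc.py w11 t11 s11; python3 disc.py t6 s6
```

```text
10.0333 [0.5242 0.2246 0.0785] [ 9.991e-01 -4.130e-02 -7.000e-04] [ 0.36 -0.2  -2.51] 0.13322242278307422
10.0833 [0.5239 0.2244 0.0781] [ 0.9991 -0.0413 -0.0013] [-0.45 -0.13 -2.68] 0.13132445300733545
10.1333 [0.5238 0.2243 0.0779] [ 0.9991 -0.0412 -0.0016] [-0.54 -0.46 -3.32] 0.13024775106356204
w11 [172, 0, 156, 65, 7452] z 0.0474 slopes [-0.0243 -0.6352] circ [0.5278 0.3802] 0.0498 rel tcp [0.0037 0.1557]
t11 [154, 169, 33, 36, 800] z 0.0464 slopes [-0.1718 -0.8677] circ [0.5248 0.3822] 0.0458 rel tcp [0.0009 0.1578]
s11 [194, 235, 37, 27, 778] z 0.0459 slopes [-0.0144 -0.0501] circ [0.526  0.3802] 0.0497 rel tcp [0.0022 0.1559]
t6 [154, 171, 34, 34, 901] z 0.0255 slopes [-0.8687 -2.0037] circ [0.5278 0.3804] 0.0488 rel tcp [-0.068   0.3338]
s6 [194, 240, 37, 27, 774] z 0.0247 slopes [-0.3389  0.6283] circ [0.5269 0.3811] 0.0498 rel tcp [-0.0689  0.3343]
```

View pics/m11.png

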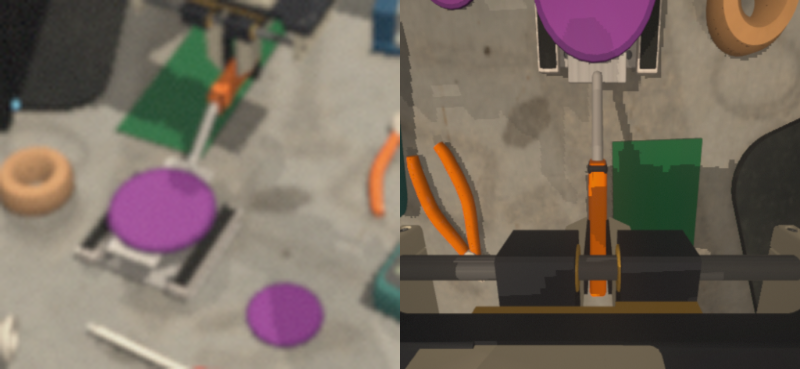

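Call:
step_arm --series '[[[0.005,0,0,0.003,0],[0.005,0,0,0.009,0],[0.005,0,0,0.017,0],[0.005,0,-0.002,0.025,0],[0.005,0,-0.006,0.031,0],[0.005,0,-0.012,0.035,0],[0.005,0,-0.02,0.035,0],[0.005,0,-0.03,0.035,0],[0.005,0,-0.042,0.035,0],[0.005,0,-0.056,0.035,0],[0.005,0,-0.07,0.035,0],[0.005,0,-0.084,0.035,0],[0.005,0,-0.098,0.035,0],[0.005,0,-0.11,0.035,0],[0.005,0,-0.12,0.035,0],[0.005,0,-0.128,0.035,0],[0.005,0,-0.134,0.035,0],[0.005,0,-0.138,0.035,0],[0.005,0,-0.14,0.035,0],[0.005,0,-0.14,0.035,0]]]'

```text
clock: 11.85
position: [0.5238, 0.0842, 0.1128]
ee_rot: [2.266, 2.174, -0.006]
force: [-0.4, 0.1, -2.4]
width: 0.132
```

```bash
python3 look.py w12;python3 look.py t12 top; python3 look.py s12 side; python3 mk.py 12 m12 120,280,160,330; 
python3 disc.py w12 t12 s12
```

```text
11.85 [0.5238 0.0842 0.1128] [ 0.9991 -0.0413 -0.0018] [-0.39  0.13 -2.45] 0.13160714337492066
11.9 [0.5238 0.0847 0.1128] [ 0.9992 -0.0408 -0.0017] [-1.12 -0.11 -2.91] 0.13197897178491136
11.95 [0.5238 0.0849 0.1128] [ 0.9992 -0.0405 -0.0017] [-0.09 -0.35 -0.96] 0.12923020436623892
w12 [172, 0, 155, 65, 7353] z 0.0819 slopes [-0.017 -0.339] circ [0.5274 0.2392] 0.049 rel tcp [0.0036 0.155 ]
t12 [200, 170, 34, 35, 941] z 0.0817 slopes [-0.0102 -0.0581] circ [0.5275 0.24  ] 0.0477 rel tcp [0.0037 0.1553]
s12 [217, 197, 32, 24, 607] z 0.0809 slopes [-0.3791  0.6941] circ [0.5265 0.2409] 0.0492 rel tcp [0.0028 0.1559]
```

View pics/m12.png

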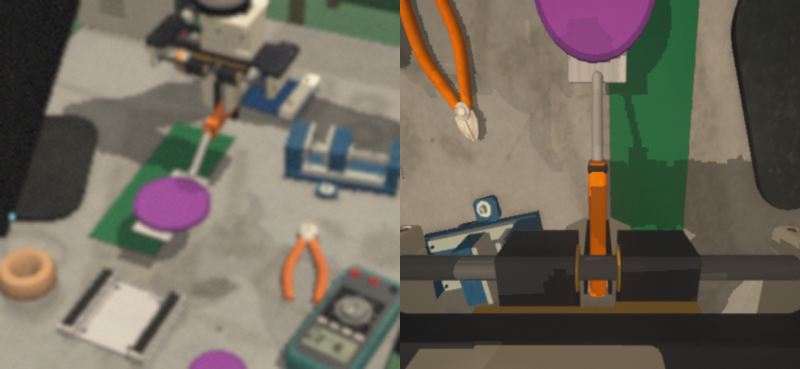

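Call:
step_arm --series '[[[0.005,0,-0.002,0,0],[0.005,0,-0.006,0,0],[0.005,0,-0.012,0,0],[0.005,0,-0.02,0,0],[0.005,0,-0.03,0,0],[0.005,0,-0.042,0,-0.2],[0.005,0,-0.056,0,-0.4],[0.005,0,-0.072,0,-0.6],[0.005,0,-0.088,0,-0.8],[0.005,0,-0.104,0,-1],[0.005,0,-0.12,0,-1.2],[0.005,0,-0.136,0,-1.4],[0.005,0,-0.152,0,-1.6],[0.005,0,-0.166,0,-1.6],[0.005,0,-0.178,0,-1.6],[0.005,0,-0.188,0,-1.6],[0.005,0,-0.196,0,-1.6],[0.005,0,-0.202,0,-1.6],[0.005,0,-0.206,0,-1.6],[0.005,0,-0.208,0,-1.6]]]'

```text
clock: 13.67
position: [0.5237, -0.1233, 0.1128]
ee_rot: [2.295, 2.144, -0.006]
force: [0.1, -0.2, -2.9]
width: 0.131
```

Call:
step_arm --series '[[[0.005,0,-0.003,0,0],[0.005,0,-0.008,0,0],[0.005,0,-0.015,0,0],[0.005,0,-0.024,0,0],[0.005,0,-0.035,0,0],[0.005,0,-0.048,0,0],[0.005,0,-0.062,0,0],[0.005,0,-0.076,0,0],[0.005,0,-0.09,0,0],[0.005,0,-0.104,0,0],[0.005,0,-0.118,0,0],[0.005,0,-0.131,0,0],[0.005,0,-0.142,0,0],[0.005,0,-0.151,0,0],[0.005,0,-0.158,0,0],[0.005,0,-0.164,0,0],[0.005,0,-0.168,0,0],[0.005,0,-0.17,0,0],[0.005,0,-0.17,0,0],[0.005,0,-0.17,0,0]]]'

```text
clock: 15.33
position: [0.5239, -0.2928, 0.1128]
ee_rot: [2.295, 2.144, -0.005]
force: [-0.6, 0.5, -2.1]
width: 0.132
```

```bash
python3 look.py w13;python3 look.py t13 top; python3 look.py s13 side; python3 mk.py 13 m13 80,240,190,360; 
python3 disc.py w13 t13 s13
```

```text
15.3333 [ 0.5239 -0.2928  0.1128] [ 0.9977 -0.0677 -0.0017] [-0.6   0.47 -2.07] 0.1318879672452419
15.3833 [ 0.5239 -0.2926  0.1128] [ 0.9977 -0.0675 -0.0017] [-0.41  0.1  -2.98] 0.13316665473529546
15.4333 [ 0.5239 -0.2926  0.1129] [ 0.9977 -0.0674 -0.0017] [ 0.64  0.35 -2.57] 0.12608766933514245
w13 [172, 0, 155, 65, 7300] z 0.0822 slopes [-0.0331 -0.4587] circ [ 0.5316 -0.1378] 0.049 rel tcp [0.0077 0.155 ]
t13 [333, 172, 34, 34, 934] z 0.0818 slopes [-0.8628  1.8195] circ [ 0.5319 -0.137 ] 0.0479 rel tcp [0.008  0.1556]
s13 [240, 272, 25, 21, 416] z 0.0034 slopes [0.0025 0.0068] circ [0.3894 0.4156] 0.0334 rel tcp [-0.1345  0.7082]
```

View pics/m13.png

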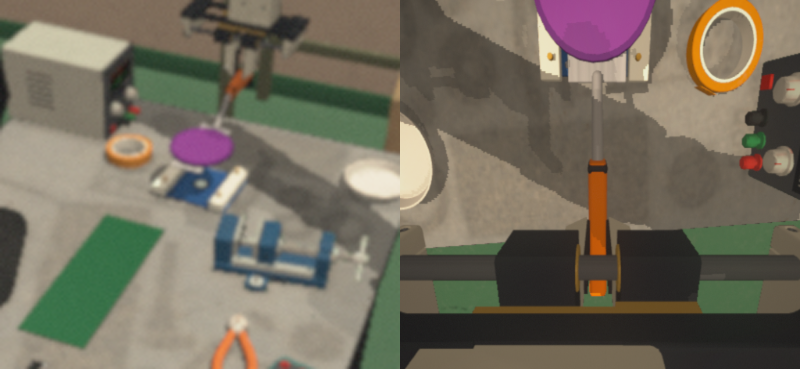

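Call:
step_arm --series '[[[0.005,-0.0005,-0.0005,-0.004,0],[0.005,-0.001,-0.001,-0.01,0],[0.005,-0.0015,-0.0015,-0.017,0],[0.005,-0.0015,-0.0015,-0.024,0],[0.005,-0.0015,-0.0015,-0.031,0],[0.005,-0.0015,-0.0015,-0.036,0],[0.005,-0.0015,-0.0015,-0.039,0],[0.005,-0.0015,-0.0015,-0.04,0],[0.005,-0.0015,-0.0015,-0.04,0],[0.005,-0.0015,-0.0015,-0.04,0]]]'

```text
clock: 16.32
position: [0.5226, -0.2942, 0.0731]
ee_rot: [2.294, 2.145, -0.005]
force: [-0.2, 0.0, -3.1]
width: 0.131
```

```bash
python3 look.py w14;python3 look.py t14 top; python3 look.py s14 side; python3 disc.py w14 t14
python3 - <<'E'
from h import *
p=np.load("pics/s14.npz")["p"];q=np.load("pics/w14.npz")["p"];r=np.load("pics/t14.npz")["p"]
f=lambda a:cv2.resize(a,(400,300),interpolation=2)
cv2.imwrite("pics/m14.png",np.vstack([np.hstack([f(p[120:180,240:320]),f(q[0:150,156:356])]),np.hstack([f(r[160:220,310:390]),f(q)])])[:,:,::-1])
E
```

```text
16.3167 [ 0.5226 -0.2942  0.0731] [ 0.9977 -0.0674 -0.0013] [-0.18  0.03 -3.07] 0.13079993679332774
16.3667 [ 0.5227 -0.2943  0.0732] [ 0.9977 -0.0674 -0.0011] [ 0.67  0.31 -2.69] 0.12979164351350725
16.4167 [ 0.5227 -0.2943  0.0733] [ 0.9977 -0.0675 -0.001 ] [-0.04  0.19 -2.81] 0.12831873926814907
w14 [172, 0, 155, 65, 7302] z 0.0424 slopes [-0.0334 -0.4825] circ [ 0.5303 -0.1396] 0.0487 rel tcp [0.0076 0.1546]
t14 [331, 175, 33, 32, 867] z 0.0421 slopes [-0.3384  0.6349] circ [ 0.5306 -0.1385] 0.0476 rel tcp [0.0079 0.1557]
```

View pics/m14.png

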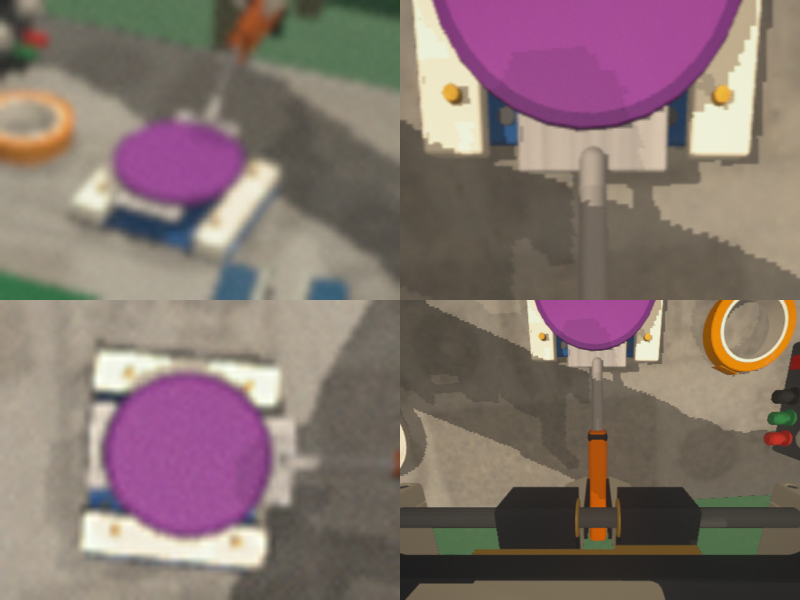

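Run:
```python
from h import *
c=np.load("pics/w14.npz")
g=lambda l,z:np.array([ray(c,u,v,z)[:2] for u,v in l])
s=np.array([.5305,-.1386]);M=R.from_euler("z",-4,degrees=True).as_matrix()[:2,:2]
print(g([(156+51.5/2+0.0,46),(156+323/2,46.5)],.028), [s+M@np.array([a,-.036]) for a in(-.047,.047)])
c=np.load("pics/t14.npz")
P=g([(310+(128+.5)/5-.5,160+(72+.5)/5-.5),(310+248/5,160+86/5-.4),(310+113/5-.4,160+230/5-.4),(310+236/5-.4,160+241/5-.4)],.028)
print(fit(np.array([[47,36],[47,-36],[-47,36],[-47,-36]])/1e3,P))
```

```text
[[ 0.48177426 -0.1719852 ]
 [ 0.57457405 -0.17846123]] [array([ 0.48110326, -0.17123375]), array([ 0.57487428, -0.17779086])]
(array([ 0.5304, -0.1383]), np.float64(-4.72), [[-0.0002, -0.0004], [0.0003, 0.0008], [0.0006, -0.0008], [-0.0007, 0.0004]])
```

Call:
step_arm --series '[[[0.005,0,0,-0.002,0],[0.005,0,0,-0.005,0],[0.005,0,0,-0.008,0],[0.005,0,0,-0.0105,0],[0.005,0,0,-0.0125,0],[0.005,0,0,-0.014,0],[0.005,0,0,-0.0155,0],[0.005,0,0,-0.017,0],[0.005,0,0,-0.0185,0],[0.005,0,0,-0.02,0],[0.005,0,0,-0.0215,0],[0.005,0,0,-0.023,0],[0.005,0,0,-0.0235,0],[0.005,0,0,-0.0235,0],[0.005,0,0,-0.0235,0]]]'

```text
clock: 17.72
position: [0.5227, -0.2942, 0.0498]
ee_rot: [2.294, 2.144, -0.005]
force: [0.8, 0.3, -0.8]
width: 0.132
```

```bash
python3 look.py w15;python3 look.py t15 top; python3 look.py s15 side; python3 disc.py w15 t15
python3 - <<'E'
from h import *
p=np.load("pics/s15.npz")["p"];q=np.load("pics/w15.npz")["p"];r=np.load("pics/t15.npz")["p"]
f=lambda a:cv2.resize(a,(400,300),interpolation=2)
cv2.imwrite("pics/m15.png",np.vstack([np.hstack([f(p[120:180,240:320]),f(q[0:150,156:356])]),np.hstack([f(r[160:220,310:390]),f(q)])])[:,:,::-1])
c=np.load("pics/w15.npz");W=cloud(q,c["d"],c)
for v in range(0,110,6): print(v,[W[v,u].round(4).tolist() for u in (235,253,272)])
E
```

```text
17.7167 [ 0.5227 -0.2942  0.0498] [ 0.9977 -0.0674 -0.001 ] [ 0.82  0.3  -0.77] 0.13229482332746087
17.7667 [ 0.5227 -0.2942  0.0498] [ 0.9977 -0.0674 -0.001 ] [ 0.37  0.44 -0.7 ] 0.13224760709638186
17.8167 [ 0.5227 -0.2943  0.0498] [ 9.977e-01 -6.750e-02 -9.000e-04] [ 1.47  0.78 -1.84] 0.13220425400849875
w15 [171, 0, 156, 63, 7118] z 0.0242 slopes [-0.0257 -0.4564] circ [ 0.5301 -0.1393] 0.0486 rel tcp [0.0074 0.1549]
t15 [330, 176, 32, 32, 826] z 0.0255 slopes [-0.9169  1.8355] circ [ 0.5302 -0.1378] 0.047 rel tcp [0.0075 0.1564]
0 [[0.5212, -0.1531, 0.0235], [0.532, -0.1541, 0.0245], [0.5434, -0.1548, 0.0241]]
6 [[0.521, -0.1564, 0.0239], [0.5318, -0.1572, 0.0244], [0.5432, -0.158, 0.0243]]
12 [[0.5207, -0.1595, 0.0238], [0.5316, -0.1608, 0.0258], [0.543, -0.1614, 0.0251]]
18 [[0.5205, -0.1629, 0.0247], [0.5314, -0.1634, 0.0236], [0.5429, -0.1643, 0.0244]]
24 [[0.5202, -0.1659, 0.0239], [0.5312, -0.1667, 0.024], [0.5427, -0.1677, 0.0248]]
30 [[0.5199, -0.1693, 0.0242], [0.5309, -0.1701, 0.0248], [0.5426, -0.1707, 0.0238]]
36 [[0.5196, -0.1724, 0.0234], [0.5307, -0.1732, 0.0239],
[... 348 characters left out ...]
0.1868, 0.0186]]
66 [[0.518, -0.1889, 0.0192], [0.5297, -0.1896, 0.0185], [0.542, -0.1905, 0.0195]]
72 [[0.5177, -0.1925, 0.0195], [0.5294, -0.1938, 0.0237], [0.5418, -0.1941, 0.019]]
78 [[0.5174, -0.1962, 0.0196], [0.5291, -0.1975, 0.0262], [0.5417, -0.1977, 0.0184]]
84 [[0.5159, -0.1982, -0.0017], [0.5289, -0.2011, 0.0264], [0.5428, -0.2, -0.0007]]
90 [[0.5156, -0.2023, -0.0009], [0.5287, -0.2048, 0.0277], [0.5426, -0.2041, -0.0011]]
96 [[0.5152, -0.2064, -0.0022], [0.5284, -0.2085, 0.0302], [0.5424, -0.2083, -0.0008]]
102 [[0.5149, -0.2107, -0.001], [0.5282, -0.2122, 0.0333], [0.5423, -0.2125, -0.0018]]
108 [[0.5146, -0.2149, -0.0001], [0.5279, -0.2158, 0.0354], [0.542, -0.2167, -0.0006]]
```

View pics/m15.png

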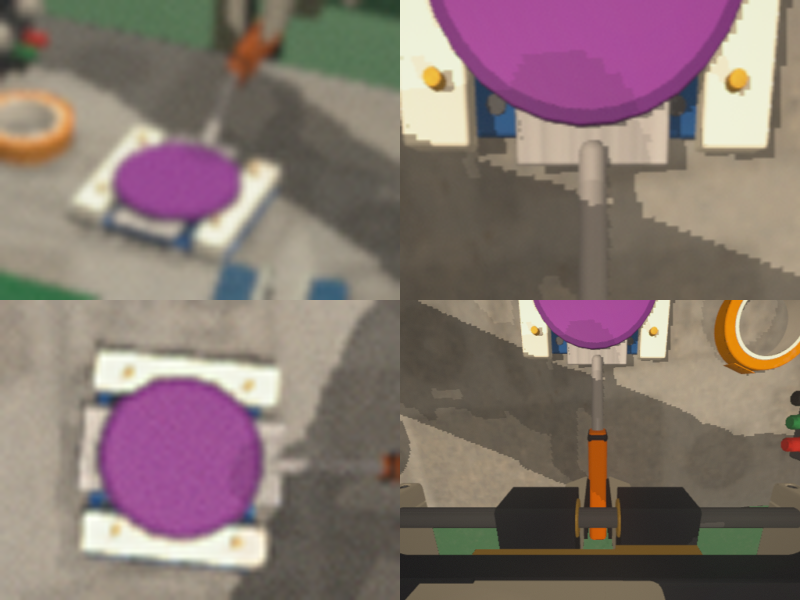

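Call:
step_arm --series '[[[0.005,0,0,-0.0015,0],[0.005,0,0,-0.003,0],[0.005,0,0,-0.004,0],[0.005,0,0,-0.004,0],[0.005,0,0,-0.004,0],[0.005,0,0,-0.004,0]]]'

```text
clock: 18.37
position: [0.5227, -0.2943, 0.0458]
ee_rot: [2.294, 2.144, -0.005]
force: [0.3, -0.3, -2.1]
width: 0.133
```

```bash
python3 look.py w16; python3 disc.py w16
python3 - <<'E'
from h import *
c=np.load("pics/w16.npz");W=cloud(None,c["d"],c)
for v in range(48,90,4): print(v,[W[v,u].round(4).tolist() for u in (232,240,267,275)])
E
```

```text
18.3667 [ 0.5227 -0.2943  0.0458] [ 0.9977 -0.0675 -0.001 ] [ 0.3  -0.3  -2.09] 0.1325700709234825
w16 [170, 0, 157, 62, 7064] z 0.0242 slopes [-0.0188 -0.3226] circ [ 0.5302 -0.1394] 0.0486 rel tcp [0.0074 0.1549]
48 [[0.5174, -0.1798, 0.0238], [0.5223, -0.1802, 0.0242], [0.5388, -0.1813, 0.0243], [0.5438, -0.1815, 0.0236]]
52 [[0.5172, -0.182, 0.0237], [0.5222, -0.1824, 0.0241], [0.5387, -0.1836, 0.0247], [0.5436, -0.1839, 0.0244]]
56 [[0.5171, -0.1844, 0.0248], [0.5219, -0.1844, 0.0226], [0.5386, -0.1858, 0.0243], [0.5438, -0.1856, 0.0211]]
60 [[0.5164, -0.1853, 0.0157], [0.5218, -0.1868, 0.0235], [0.539, -0.1867, 0.0151], [0.544, -0.1873, 0.0165]]
64 [[0.5162, -0.1878, 0.0165], [0.5213, -0.188, 0.0157], [0.5389, -0.1891, 0.0149], [0.544, -0.1895, 0.0157]]
68 [[0.5159, -0.19, 0.0154], [0.5212, -0.1904, 0.0158], [0.5388, -0.1913, 0.0136], [0.5439, -0.1919, 0.0157]]
72 [[0.5158, -0.1926, 0.0167], [0.5209, -0.1927, 0.0146], [0.5386, -0.194, 0.0158], [0.5439, -0.1942, 0.0145]]
76 [[0.5155, -0.1948, 0.0149], [0.5208, -0.1952, 0.0152], [0.5385, -0.1963, 0.0153], [0.5437, -0.1967, 0.0154]]
80 [[0.5153, -0.1972, 0.0149], [0.5206, -0.1978, 0.0169], [0.5383, -0.1988, 0.0156], [0.5436, -0.1992, 0.0156]]
84 [[0.5141, -0.1985, -0.0008], [0.5198, -0.1989, 0.0005], [0.539, -0.2002, -0.0003], [0.5447, -0.2005, -0.0007]]
88 [[0.5138, -0.2012, -0.0005], [0.5196, -0.2016, -0.0003], [0.5389, -0.2028, -0.0004], [0.5447, -0.2031, -0.002]]
```

Call:
step_arm --series '[[[0.005,-0.0002,-0.003,0,0],[0.005,-0.0006,-0.009,0,0],[0.005,-0.0013,-0.018,0,0],[0.005,-0.002,-0.028,0,0],[0.005,-0.0027,-0.038,0,0],[0.005,-0.0034,-0.048,0,0],[0.005,-0.0041,-0.058,0,0],[0.005,-0.0048,-0.068,0,0],[0.005,-0.0055,-0.078,0,0],[0.005,-0.0062,-0.088,0,0],[0.005,-0.0069,-0.098,0,0],[0.005,-0.0076,-0.108,0,0],[0.005,-0.0083,-0.118,0,0],[0.005,-0.009,-0.128,0,0],[0.005,-0.0097,-0.138,0,0],[0.005,-0.0105,-0.15,0,0],[0.005,-0.0105,-0.15,0,0],[0.005,-0.0105,-0.15,0,0]]]'

```text
clock: 19.92
position: [0.5119, -0.4452, 0.0457]
ee_rot: [2.296, 2.142, -0.005]
force: [-0.6, 0.7, -1.2]
width: 0.13
```

```bash
python3 look.py w17;python3 look.py t17 top; python3 look.py s17 side; python3 disc.py w17 t17
python3 - <<'E'
from h import *
p=np.load("pics/s17.npz")["p"];q=np.load("pics/w17.npz")["p"];r=np.load("pics/t17.npz")["p"]
f=lambda a:cv2.resize(a,(400,300),interpolation=2)
cv2.imwrite("pics/m17.png",np.vstack([np.hstack([f(p[120:180,240:320]),f(q[0:150,156:356])]),np.hstack([f(r[160:220,310:390]),f(q)])])[:,:,::-1])
E
```

```text
19.9167 [ 0.5119 -0.4452  0.0457] [ 0.9976 -0.069  -0.001 ] [-0.62  0.72 -1.17] 0.1304451628748056
19.9667 [ 0.5123 -0.444   0.0457] [ 9.977e-01 -6.780e-02 -9.000e-04] [ 0.2   0.29 -0.83] 0.1320746193963166
20.0167 [ 0.5125 -0.4435  0.0458] [ 9.978e-01 -6.690e-02 -8.000e-04] [ 0.6   0.78 -1.9 ] 0.1313345387128482Traceback (most recent call last):
  File "disc.py", line 8, in <module>
    i=1+s[1:,4].argmax(); m=l==i
        ~~~~~~~~~~~~~~^^
ValueError: attempt to get argmax of an empty sequence
```

View pics/m17.png

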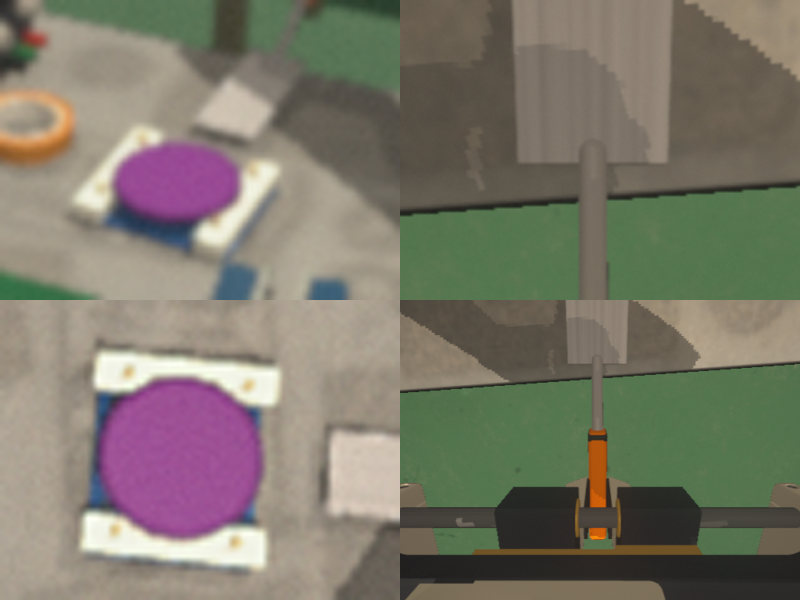

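Call:
step_arm --series '[[[0.005,0,0,0.015,0],[0.005,0,0,0.04,0],[0.005,0,0,0.07,0],[0.005,0,0,0.095,0],[0.005,0.001,0.006,0.1,0.2],[0.005,0.003,0.018,0.1,0.4],[0.005,0.007,0.04,0.1,0.6],[0.005,0.012,0.07,0.1,0.9],[0.005,0.017,0.1,0.1,1.2],[0.005,0.022,0.13,0.1,1.5],[0.005,0.027,0.16,0.1,1.8],[0.005,0.032,0.19,0.1,2.1],[0.005,0.037,0.22,0.1,2.4],[0.005,0.042,0.25,0.1,2.7],[0.005,0.047,0.28,0.1,3],[0.005,0.051,0.305,0.1,3.3],[0.005,0.054,0.325,0.1,3.5],[0.005,0.056,0.34,0.1,3.8],[0.005,0.058,0.35,0.1,4],[0.005,0.058,0.35,0.1,4.4]]]'

```text
clock: 21.73
position: [0.5703, -0.0901, 0.1452]
ee_rot: [-2.205, -2.237, 0.003]
force: [-0.6, -0.4, -1.5]
width: 0.128
```

```bash
python3 look.py t18 top; python3 disc.py t18
```

```text
21.7333 [ 0.5703 -0.0901  0.1452] [ 0.9999  0.0144 -0.0017] [-0.57 -0.39 -1.45] 0.12820804054333318
t18 [147, 222, 24, 24, 427] z 0.0038 slopes [ 0.1604 -2.9324] circ [0.3899 0.415 ] 0.0332 rel tcp [-0.1804  0.5051]
```

Call:
step_arm --series '[[[0.005,0.002,0.01,0,0],[0.005,0.005,0.028,0,0],[0.005,0.009,0.05,0,0],[0.005,0.013,0.075,0,0],[0.005,0.018,0.1,0,0],[0.005,0.021,0.12,0,0],[0.005,0.023,0.132,0,0],[0.005,0.0237,0.137,0,0],[0.005,0.0237,0.137,0,0],[0.005,0.0237,0.137,0,0],[0.005,0.0237,0.137,0,0]]]'

```text
clock: 22.7
position: [0.5939, 0.0424, 0.1451]
ee_rot: [2.209, 2.233, -0.006]
force: [0.3, -0.6, -1.4]
width: 0.13
```

```bash
python3 look.py w19;python3 look.py t19 top; python3 look.py s19 side; python3 blade.py w19 t19 s19
```

```text
22.7 [0.5939 0.0424 0.1451] [ 0.9999  0.0108 -0.0022] [ 0.27 -0.62 -1.39] 0.1301056875721617
22.75 [0.5939 0.0425 0.1452] [ 0.9999  0.0108 -0.002 ] [ 0.24  0.54 -1.98] 0.1329333354636543
22.8 [0.5939 0.0429 0.1452] [ 0.9999  0.0111 -0.0019] [ 1.05 -1.35 -1.4 ] 0.13138257020108568
w19 6392 min [0.5661 0.1364 0.1112] max [0.6166 0.1852 0.1226] mean [0.5914 0.1621 0.1145] slope x,y [-0.007  -0.0341] z exp 0.1174 ((0.5915215015411377, 0.1607387661933899), (0.04999986290931702, 0.04872800037264824), 1.076026201248169)
t19 766 min [0.5648 0.138  0.108 ] max [0.6156 0.2569 0.1257] mean [0.5898 0.1964 0.1151] slope x,y [-0.0063 -0.021 ] z exp 0.1175 ((0.5898247361183167, 0.197914719581604), (0.049128904938697815, 0.11883217096328735), 1.4227099418640137)
s19 423 min [0.5631 0.1377 0.108 ] max [0.6155 0.2601 0.1244] mean [0.5888 0.2007 0.1143] slope x,y [-0.0223 -0.0199] z exp 0.1175 ((0.5893326997756958, 0.19891586899757385), (0.12235546857118607, 0.052318815141916275), 89.88426971435547)
```

View pics/t19.png

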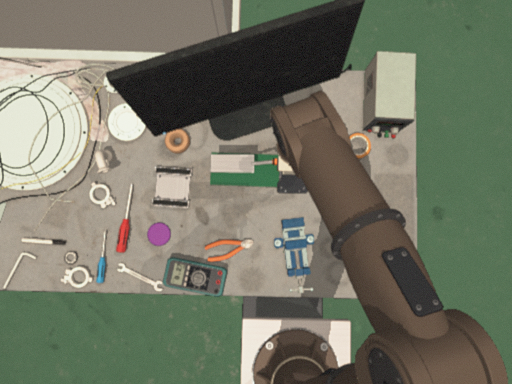

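View pics/w19.png

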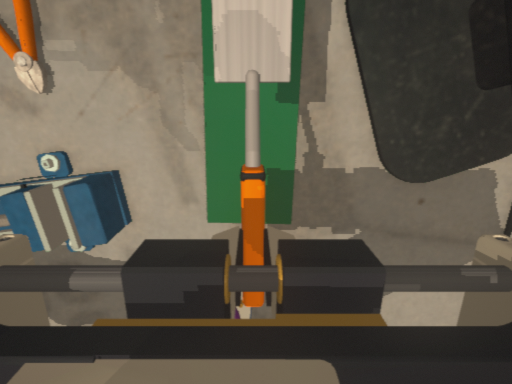

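Call:
step_arm --series '[[[0.005,0,0.004,-0.02,0],[0.005,0,0.004,-0.045,0],[0.005,0,0.004,-0.068,0],[0.005,0,0.004,-0.085,0],[0.005,0,0.004,-0.096,0],[0.005,0,0.004,-0.102,0],[0.005,0,0.004,-0.105,0],[0.005,0,0.004,-0.107,0],[0.005,0,0.004,-0.109,0],[0.005,0,0.004,-0.1105,0],[0.005,0,0.004,-0.111,0],[0.005,0,0.004,-0.111,0],[0.005,0,0.004,-0.111,0],[0.005,0,0.004,-0.111,0]]]'

```text
clock: 24.02
position: [0.5941, 0.0471, 0.0345]
ee_rot: [2.208, 2.233, -0.005]
force: [-0.5, -0.9, -1.5]
width: 0.131
```

```bash
python3 look.py w20; python3 blade.py w20
```

```text
24.0167 [0.5941 0.0471 0.0345] [ 0.9999  0.0112 -0.0014] [-0.55 -0.95 -1.48] 0.13082634357246253
w20 6457 min [ 0.5668  0.1412 -0.0023] max [0.644  0.1899 0.014 ] mean [0.5926 0.1668 0.0055] slope x,y [-0.0165 -0.0213] z exp 0.0068 ((0.6053670048713684, 0.16555248200893402), (0.07709536701440811, 0.048596009612083435), 0.22635439038276672)
```

View pics/w20.png

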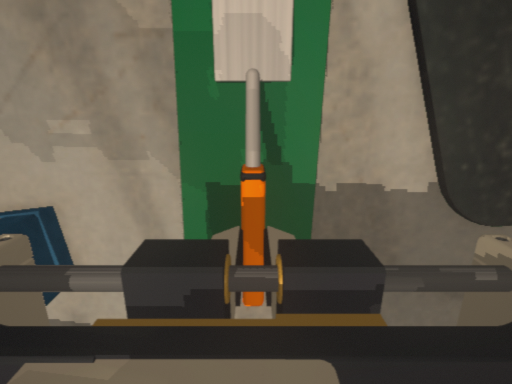

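Call:
step_arm --series '[[[0.005,0,0,-0.0005,0],[0.005,0,0,-0.001,0],[0.005,0,0,-0.001,0],[0.025,0,0,-0.001,0],[0.03,0,0,-0.001,0],[0.05,0,0,-0.001,0],[0.07,0,0,-0.001,0],[0.09,0,0,-0.001,0],[0.09,0,0,-0.001,0],[0.09,0,0,-0.001,0],[0.09,0,0,-0.001,0],[0.09,0,0,-0.001,0],[0.09,0,0,-0.001,0],[0.09,0,0,-0.001,0],[0.09,0,0,-0.001,0],[0.09,0,0,-0.001,0]]]'

```text
clock: 25.4
position: [0.5941, 0.0472, 0.0335]
ee_rot: [2.208, 2.233, -0.005]
force: [0.4, -0.4, -0.5]
width: 0.973
```

```bash
python3 look.py w21; python3 blade.py w21
```

```text
25.4 [0.5941 0.0472 0.0335] [ 0.9999  0.0113 -0.0014] [ 0.41 -0.37 -0.47] 0.9732909553122276
w21 6417 min [ 0.5669  0.1413 -0.0025] max [0.644  0.1896 0.013 ] mean [0.5924 0.1667 0.0051] slope x,y [-0.0071 -0.0165] z exp 0.0058 ((0.6054822206497192, 0.16552290320396423), (0.04819558188319206, 0.07721002399921417), 89.77050018310547)
```

View pics/w21.png

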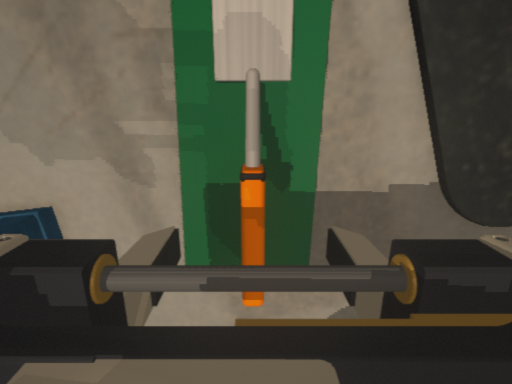

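Released, with the fingers clear of the handle. Next I raise the arm straight up and move away for a final look.

Call:
step_arm --series '[[[0.09,0,0,0.02,0],[0.09,0,0,0.05,0],[0.09,0,0,0.09,0],[0.09,0,0,0.13,0],[0.09,0,0,0.17,0],[0.09,-0.01,0,0.2,0],[0.09,-0.04,-0.01,0.22,0],[0.09,-0.08,-0.02,0.22,0],[0.09,-0.1,-0.03,0.22,0],[0.09,-0.1,-0.03,0.22,0],[0.09,-0.1,-0.03,0.22,0],[0.09,-0.1,-0.03,0.22,0]]]'

```text
clock: 26.45
position: [0.4947, 0.0173, 0.2538]
ee_rot: [2.208, 2.233, -0.004]
force: [-0.2, 0.0, -0.4]
width: 0.979
```

```bash
python3 look.py w22; python3 look.py t22 top; python3 look.py s22 side
python3 - <<'E'
from h import *
p=np.load("pics/s22.npz")["p"];q=np.load("pics/w22.npz")["p"];r=np.load("pics/t22.npz")["p"]
f=lambda a:cv2.resize(a,(400,300),interpolation=2)
cv2.imwrite("pics/m22.png",np.vstack([np.hstack([f(p[110:290,160:400]),f(q)]),np.hstack([f(r[100:280,140:380]),f(p[125:175,245:312])])])[:,:,::-1])
for n,x0,x1,y0,y1 in [("w22",.562,.622,.14,.26),("s22",.562,.622,.14,.26),("s22",.48,.58,-.19,-.09)]:
    c=np.load(f"pics/{n}.npz");W=cloud(None,c["d"],c);h=cv2.cvtColor(c["p"],cv2.COLOR_RGB2HSV)
    k=(W[...,0]>x0)&(W[...,0]<x1)&(W[...,1]>y0)&(W[...,1]<y1)&(abs(W[...,2]-.012)<.018)
    k&=((h[...,0]>125)&(h[...,0]<170)&(h[...,1]>60)) if y0<0 else (h[...,1]<60)&(h[...,2]>100)
    P=W[k];A=np.c_[P[:,:2]-P[:,:2].mean(0),np.ones(len(P))];print(n,k.sum(),P.mean(0).round(4),P.min(0).round(3),P.max(0).round(3),np.linalg.lstsq(A,P[:,2],rcond=None)[0].round(4))
E
```

```text
26.45 [0.4947 0.0173 0.2538] [ 9.999e-01  1.110e-02 -5.000e-04] [-0.2   0.   -0.43] 0.9793794300750792
26.5 [0.4949 0.0175 0.2535] [ 9.999e-01  1.140e-02 -9.000e-04] [0.01 0.86 0.03] 0.9805136251185955
26.55 [0.4949 0.0177 0.2534] [ 0.9999  0.0118 -0.0013] [-0.17  0.47 -0.8 ] 0.9799747688867293
w22 2813 [0.5917 0.1874 0.0051] [0.566 0.14  0.001] [0.619 0.23  0.013] [-0.0064 -0.0073  0.0051]
s22 437 [0.5911 0.2023 0.0052] [ 0.564  0.14  -0.003] [0.622 0.26  0.016] [-0.0218 -0.0087  0.0052]
s22 303 [ 0.5286 -0.1348  0.0244] [ 0.483 -0.185  0.017] [ 0.574 -0.09   0.029] [-0.007   0.0076  0.0244]
```

View pics/m22.png

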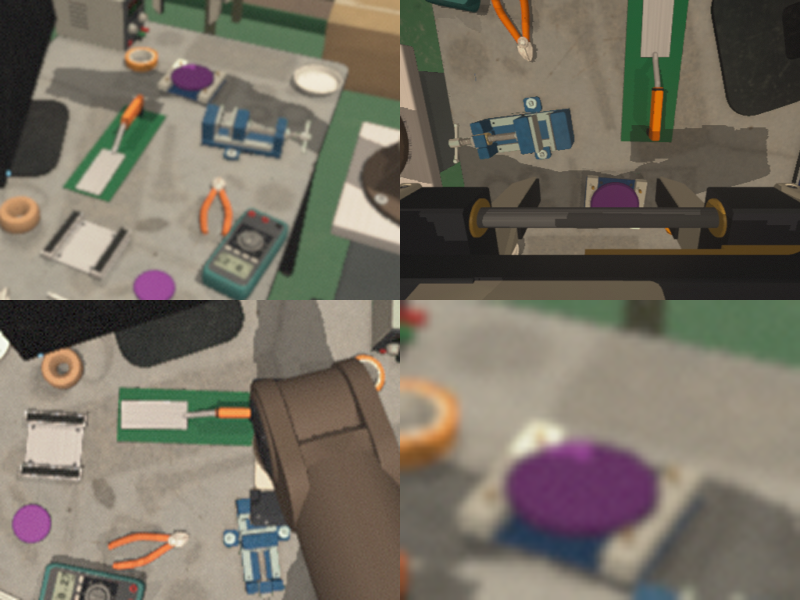

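```bash
python3 -c "
from cell import observe,arm
o=observe();print(o['clock'],abs(o['dq']).max());print(arm.sign_off())"
```

```text
26.6 0.003860713633675932
the job is handed in; nothing more can be done
None
```

The disc is on the inspection stage and the paddle is back on the mat. I handed the job in at 26.6 s; the interface gives no verdict.

I took the paddle by its handle, slid the blade under the larger purple disc, lifted it and set it on the stage rails inside the pins. Then I drew the blade out, laid the paddle back lengthwise on the mat and let go. The gripper never came near the disc.

**Disc:** The last picture shows it flat inside the four pins. Its top is at about 24 mm and its tilt is within about 0.01 rad. The wrist and top cameras put its centre about 1 mm from the stage's centre just after it was set down.

**Paddle:** It lies level on the mat, with a lengthwise slope of 0.007 to 0.009 rad. The blade centre is near the mat's centre line, and the gripper is clear.

**Bystanders:** The tape roll, cork ring and side cutters look unmoved in the final pictures. I judged this by eye and did not measure it.

**Where checks disagreed:**
- The final side-camera average of the disc is about 4 mm off the earlier centre estimates. It comes from a few hundred foreshortened pixels, so I trusted the others.
- The same camera shows a sideways blade slope of 0.022 rad against 0.006 from the wrist camera.
- The paddle sagged about 3° under the disc's weight. I chose the placing height so that the blade still cleared the stage.

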